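Load a mounting panel for the back of the TV bench

ROBOT

A 7-joint arm with a two-finger parallel gripper is mounted at the origin on the work surface. World frame = base frame: x ahead of the robot, y to its left, z up, the work surface at z = 0. Lengths are in m, angles in rad, forces in N, time in s.
With the tool pointing down it reaches from about 0.4 to 0.9 m from the base axis. Payload 5.5 kg.
Tool frame: the origin (TCP) lies at the very end of the fingers, on their centre line; the grasp point (between the pads) lies behind it (arm.hold_point_z is the z of the grasp point in the tool frame, in m); z points along the fingers, y is the line along which they close (so a half turn about z gives the same grasp; the last joint's range is limited). The gripper opens to 92 mm and grips with 3 to 60 N. Pads are 19 mm wide; open, the fingers measure 130 mm over their backs; the gripper's body (75 mm by 190 mm) begins 47 mm behind the grasp point.
Start: joints at [1.521, 0.501, -0.427, 1.55, 0.221, 1.138, -0.21], TCP at [0.2, -0.618, 0.227] pointing down, gripper open.
Joint ranges: [-2.88, 2.88], [-0.31, 2.03], [-1.54, 1.56], [0.2, 2.42], [-1.41, 4.55], [0.19, 2.02], [-2.57, 2.57]. Speed limits (rad/s): [2.57, 2.57, 3.14, 3.14, 3.14, 3.14, 3.14].

INTERFACE

Orientations are given as a unit quaternion [x, y, z, w].
In Python, from bench import telemetry, eyes, arm gives the robot as it stands. The module is installed in compiled form; this text tells all that it offers.
- The arm moves only by the shell command python3 -m jog 'ROWS' [OPENING] [FORCE]. ROWS is JSON, a list of rows, each an object of numbers: "tx", "ty", "tz": the shift along the tool's x, y, z normalised to -1 to 1, where 1 is 4 cm; "wx", "wy", "wz": the turn, a rotation vector about the tool's x, y, z normalised to -1 to 1, where 1 is 360 degrees. In form: [{"tx": .., "ty": .., "tz": .., "wx": .., "wy": .., "wz": ..}, ...]. A call has 1 to 12 rows; each row shifts and turns the commanded pose from where the row before left it, along the tool's axes as they then stand; what a row does not reach is not made up. A row lasts 1/8 s, in which the tool goes at most 62.5 mm and 10.7 degrees, less where a joint would pass 70% of its speed; a pose out of reach is approached as far as the arm can. A call with a number of a shift or a turn outside -1 to 1 is refused whole. A call with a gripper value outside its range is refused whole. OPENING is the opening, from 0 (shut) to 1 (fully open), set as the call begins (- or left out, the last holds). The fingers move at their own pace and stop on an object; FORCE is the grip in N (left out, the last holds). Time passes only in rows, so rows that do not move let the fingers close. It gives the time, the measured TCP pose, the force, the opening and the grip force at its end, in the units of the state.
- telemetry.get_state(): the state, without advancing time (a new reading comes with each control period).
- eyes.get_image(name): name is "scene" or "top"; returns a dict with "pixels" (420x560x3 uint8, blue, green, red), "fx", "fy", "cx", "cy" (pixels), "cam_to_world" (4x4, takes a point from camera to world coordinates). Camera axes: x right, y down, z forward; pixel columns grow to the right and rows downward; lengths in m; the calibration is good to about 2 mm. A picture is of the moment at which its call begins. There is no depth.
- arm.hand_in(): hands the job in; it is judged then, once.
The state is a dict: "time": time; "qpos": joint angles; "qvel": joint speeds; "effort": joint torques, N m; "ee_pos": TCP position; "tcp_rot": TCP orientation; "contact_force": force on the tool from outside, world axes, zero at the start; "moment": the same for the moment, N m; "grip_width": opening from 0.0 (shut) to 1.0 (fully open); "gripper_force": force on a finger pad.
Only numpy, scipy, OpenCV 4.12 (cv2) and the standard library are available. Lean on these libraries where they do the work, as an engineer would, in place of code of your own. Each camera call takes 0.05 s, during which the arm holds its last target. There are 200 camera calls.

TASK

First clear the packing scraps off the mounting panel into the small carton. Then set the network switch in the wide bay and each black adapter brick in a narrow bay of its own, lying flat with its long side parallel to the fins and pushed fully home, square against the ledge at the far edge and against the fin on its left (the side away from the carton); last, slide the retaining rail up until it bears on the units. Leave the other things on the bench where they are.

Things in the scene. Friction and masses are not known exactly. Their poses are not given: they have to be found in the camera images.
- panel: grey steel panel fixed flat on the bench, 150 (x) x 336 (y) x 6 mm; origin: centre of underside; x away from the robot, y left, z up. Ledge along the far edge, near face at x +66 mm. Fins 5 mm thick at y +162, +63, -12, -87, -162 mm run from the ledge to x +6 mm: from the left one wide bay (94 mm clear) and three narrow ones (70 mm). Ledge and fins stand 10 mm above the panel's upper face.
- rail (a joint): aluminium rail across the panel, slides to the ledge (panel +x): 0 m = fully back, 0.034 = end stop; starts at 0 to 0.008. It bears on units that are fully home at 0.030. Friction 2 N (about 10 N pushing all units), stays where left. Bar 10 (x) x 322 mm, 12 mm high above the panel's upper face; its far face is at panel x = -44 mm + joint value.
- rail_tab (a point): centre of the top edge of the rail's thumb tab, an upright plate in the middle of the rail's robot side: 8 mm thick (x), 40 mm wide (y), top 30 mm above the panel's upper face. Push its near face, or pinch it across its width, to move the rail. Axes as the panel's.
- bay0 (a point): centre of the underside of the network switch when it is fully home in the wide bay (leftmost): its 80 mm length along x, its far end against the ledge, its +y side against the fin on that side. On the panel's upper surface; axes as the panel's.
- bay1 (a point): centre of the underside of an adapter when it is fully home in the first narrow bay (next to the wide one): its 80 mm length along x, its far end against the ledge, its +y side against the fin on that side. On the panel's upper surface; axes as the panel's.
- bay2 (a point): centre of the underside of an adapter when it is fully home in the middle narrow bay: its 80 mm length along x, its far end against the ledge, its +y side against the fin on that side. On the panel's upper surface; axes as the panel's.
- bay3 (a point): centre of the underside of an adapter when it is fully home in the rightmost narrow bay: its 80 mm length along x, its far end against the ledge, its +y side against the fin on that side. On the panel's upper surface; axes as the panel's.
- adapter0: black power-adapter brick without cord, box 80 x 40 x 32 mm, about 0.12 kg; origin: centre of underside, x along its 80 mm length, y along its 40 mm width, z up. Two or three of the adapters are present (None: absent). Starts flat on the bench in front of the panel or left of it. Either end may point to the ledge.
- adapter1: black power-adapter brick without cord, box 80 x 40 x 32 mm, about 0.12 kg; origin: centre of underside, x along its 80 mm length, y along its 40 mm width, z up. Two or three of the adapters are present (None: absent). Starts flat on the bench in front of the panel or left of it. Either end may point to the ledge.
- adapter2: black power-adapter brick without cord, box 80 x 40 x 32 mm, about 0.12 kg; origin: centre of underside, x along its 80 mm length, y along its 40 mm width, z up. Two or three of the adapters are present (None: absent). Starts flat on the bench in front of the panel or left of it. Either end may point to the ledge.
- switch: a small grey network switch, box 80 x 64 x 28 mm, about 0.15 kg; origin at the centre of its underside, x along its 80 mm length, y along its 64 mm width, z up. Always present; starts flat on the bench in front of the panel or to its left. Either end may point to the ledge.
- scrap0: white foam packing corner, 15 g, rigid, L-shaped in plan, 34 mm high: one leg 50 (x) x 25 (y) mm centred at y = -12.5 mm, a second block 25 x 25 mm centred at x = -12.5, y = +12.5 mm. Grip across the 25 mm leg at x = +12, y = -12.5 mm. Origin at the centre of its underside (outline), z up. Three or four scraps are present (None: absent), each lying in a bay of the panel at the start.
- scrap1: white foam packing block, 15 g, rigid, U-shaped from the side: 58 (x) x 30 (y) mm, 18 mm high in the middle, 34 mm high over the 16 mm at each end. Grip across y. Origin at the centre of its underside (outline), z up. Three or four scraps are present (None: absent), each lying in a bay of the panel at the start.
- scrap2: piece of folded cardboard, 20 g, rigid: a square tube 52 (x) x 36 (y) x 34 mm high. Grip across y. Origin at the centre of its underside (outline), z up. Three or four scraps are present (None: absent), each lying in a bay of the panel at the start.
- scrap3: crumpled paper ball with a flattened foot, 15 g, rigid, 34 mm across x and y at the foot, about 42 mm high. Grip across y. Origin at the centre of its underside (outline), z up. Three or four scraps are present (None: absent), each lying in a bay of the panel at the start.
- carton_in (a point): centre of the inner floor of the small open cardboard carton for scraps, fixed on the bench to the right; inside 160 (x) x 150 (y) mm, rim 75 mm above this point, walls 5 mm. Axes along its sides.
- tape: roll of black tape 52 mm across, 18 mm high, lying: a bystander, leave it where it is; origin at its underside centre.
- driver: screwdriver lying behind the panel: a bystander, leave it where it is; origin at its underside, long axis x.
- remote: black remote control 160 x 44 x 18 mm: a bystander, leave it where it is; origin at its underside centre.
- wallplug: black plug-in adapter 50 x 48 x 36 mm: a bystander, leave it where it is; origin at its underside centre.
- mug: white coffee cup 72 mm across, 65 mm high: a bystander, leave it where it is; origin at its underside centre.
- strip: white power strip 55 x 320 x 34 mm behind the panel: a bystander, leave it where it is; origin at its underside centre.

How it is judged:
On the way, in this order (a step that is already met when the one before it is completed fails the run):
1. all packing scraps are in the carton (x of scrap0 in the frame of carton_in between -0.095 and 0.095 m and y of scrap0 in the frame of carton_in between -0.09 and 0.09 m and z of scrap0 in the frame of carton_in between -0.01 and 0.075 m and x of scrap1 in the frame of carton_in between -0.095 and 0.095 m and y of scrap1 in the frame of carton_in between -0.09 and 0.09 m and z of scrap1 in the frame of carton_in between -0.01 and 0.075 m and x of scrap2 in the frame of carton_in between -0.095 and 0.095 m and y of scrap2 in the frame of carton_in between -0.09 and 0.09 m and z of scrap2 in the frame of carton_in between -0.01 and 0.075 m and x of scrap3 in the frame of carton_in between -0.095 and 0.095 m and y of scrap3 in the frame of carton_in between -0.09 and 0.09 m and z of scrap3 in the frame of carton_in between -0.01 and 0.075 m), for 0.2 s.
2. every unit lies flat in a bay of its own kind between ledge and rail (((x of adapter0 in the frame of bay1 between -0.035 and 0.004 m and y of adapter0 in the frame of bay1 between -0.032 and 0.004 m and z of adapter0 in the frame of bay1 between -0.003 and 0.004 m and angle between the x axis of adapter0 and the x axis of bay1, either way round below 0.3 rad) or (x of adapter0 in the frame of bay2 between -0.035 and 0.004 m and y of adapter0 in the frame of bay2 between -0.032 and 0.004 m and z of adapter0 in the frame of bay2 between -0.003 and 0.004 m and angle between the x axis of adapter0 and the x axis of bay2, either way round below 0.3 rad) or (x of adapter0 in the frame of bay3 between -0.035 and 0.004 m and y of adapter0 in the frame of bay3 between -0.032 and 0.004 m and z of adapter0 in the frame of bay3 between -0.003 and 0.004 m and angle between the x axis of adapter0 and the x axis of bay3, either way round below 0.3 rad)) and ((x of adapter1 in the frame of bay1 between -0.035 and 0.004 m and y of adapter1 in the frame of bay1 between -0.032 and 0.004 m and z of adapter1 in the frame of bay1 between -0.003 and 0.004 m and angle between the x axis of adapter1 and the x axis of bay1, either way round below 0.3 rad) or (x of adapter1 in the frame of bay2 between -0.035 and 0.004 m and y of adapter1 in the frame of bay2 between -0.032 and 0.004 m and z of adapter1 in the frame of bay2 between -0.003 and 0.004 m and angle between the x axis of adapter1 and the x axis of bay2, either way round below 0.3 rad) or (x of adapter1 in the frame of bay3 between -0.035 and 0.004 m and y of adapter1 in the frame of bay3 between -0.032 and 0.004 m and z of adapter1 in the frame of bay3 between -0.003 and 0.004 m and angle between the x axis of adapter1 and the x axis of bay3, either way round below 0.3 rad)) and ((x of adapter2 in the frame of bay1 between -0.035 and 0.004 m and y of adapter2 in the frame of bay1 between -0.032 and 0.004 m and z of adapter2 in the frame of bay1 between -0.003 and 0.004 m and angle between the x axis of adapter2 and the x axis of bay1, either way round below 0.3 rad) or (x of adapter2 in the frame of bay2 between -0.035 and 0.004 m and y of adapter2 in the frame of bay2 between -0.032 and 0.004 m and z of adapter2 in the frame of bay2 between -0.003 and 0.004 m and angle between the x axis of adapter2 and the x axis of bay2, either way round below 0.3 rad) or (x of adapter2 in the frame of bay3 between -0.035 and 0.004 m and y of adapter2 in the frame of bay3 between -0.032 and 0.004 m and z of adapter2 in the frame of bay3 between -0.003 and 0.004 m and angle between the x axis of adapter2 and the x axis of bay3, either way round below 0.3 rad)) and x of switch in the frame of bay0 between -0.035 and 0.004 m and y of switch in the frame of bay0 between -0.032 and 0.004 m and z of switch in the frame of bay0 between -0.003 and 0.004 m and angle between the x axis of switch and the x axis of bay0, either way round below 0.3 rad), for 0.2 s.
3. the retaining rail is slid up to the units (value of joint rail above 0.026 m), for 0.2 s.
At the end, for the whole second after the job is handed in: all scraps are in the carton; the switch in the wide bay and each adapter in a narrow bay lie flat within 3 mm of fully home against ledge and left fin and within 0.05 rad of square; the rail is within 4 mm of bearing on them (joint above 0.026); everything is at rest (all of step 1 and ((x of adapter0 in the frame of bay1 between -0.003 and 0.003 m and y of adapter0 in the frame of bay1 between -0.003 and 0.003 m and z of adapter0 in the frame of bay1 between -0.003 and 0.004 m and angle between the x axis of adapter0 and the x axis of bay1, either way round below 0.05 rad) or (x of adapter0 in the frame of bay2 between -0.003 and 0.003 m and y of adapter0 in the frame of bay2 between -0.003 and 0.003 m and z of adapter0 in the frame of bay2 between -0.003 and 0.004 m and angle between the x axis of adapter0 and the x axis of bay2, either way round below 0.05 rad) or (x of adapter0 in the frame of bay3 between -0.003 and 0.003 m and y of adapter0 in the frame of bay3 between -0.003 and 0.003 m and z of adapter0 in the frame of bay3 between -0.003 and 0.004 m and angle between the x axis of adapter0 and the x axis of bay3, either way round below 0.05 rad)) and ((x of adapter1 in the frame of bay1 between -0.003 and 0.003 m and y of adapter1 in the frame of bay1 between -0.003 and 0.003 m and z of adapter1 in the frame of bay1 between -0.003 and 0.004 m and angle between the x axis of adapter1 and the x axis of bay1, either way round below 0.05 rad) or (x of adapter1 in the frame of bay2 between -0.003 and 0.003 m and y of adapter1 in the frame of bay2 between -0.003 and 0.003 m and z of adapter1 in the frame of bay2 between -0.003 and 0.004 m and angle between the x axis of adapter1 and the x axis of bay2, either way round below 0.05 rad) or (x of adapter1 in the frame of bay3 between -0.003 and 0.003 m and y of adapter1 in the frame of bay3 between -0.003 and 0.003 m and z of adapter1 in the frame of bay3 between -0.003 and 0.004 m and angle between the x axis of adapter1 and the x axis of bay3, either way round below 0.05 rad)) and ((x of adapter2 in the frame of bay1 between -0.003 and 0.003 m and y of adapter2 in the frame of bay1 between -0.003 and 0.003 m and z of adapter2 in the frame of bay1 between -0.003 and 0.004 m and angle between the x axis of adapter2 and the x axis of bay1, either way round below 0.05 rad) or (x of adapter2 in the frame of bay2 between -0.003 and 0.003 m and y of adapter2 in the frame of bay2 between -0.003 and 0.003 m and z of adapter2 in the frame of bay2 between -0.003 and 0.004 m and angle between the x axis of adapter2 and the x axis of bay2, either way round below 0.05 rad) or (x of adapter2 in the frame of bay3 between -0.003 and 0.003 m and y of adapter2 in the frame of bay3 between -0.003 and 0.003 m and z of adapter2 in the frame of bay3 between -0.003 and 0.004 m and angle between the x axis of adapter2 and the x axis of bay3, either way round below 0.05 rad)) and x of switch in the frame of bay0 between -0.003 and 0.003 m and y of switch in the frame of bay0 between -0.003 and 0.003 m and z of switch in the frame of bay0 between -0.003 and 0.004 m and angle between the x axis of switch and the x axis of bay0, either way round below 0.05 rad and value of joint rail above 0.026 m and linear speed of each of adapter0, adapter1, adapter2, switch, scrap0, scrap1, scrap2, scrap3 below 0.02 m/s); the robot touches nothing.
It fails at once if a bystander is pushed more than 30 mm from its place (distance of any of tape, driver, remote, wallplug, mug, strip from where it was at the start of the episode above 0.03 m).
Of adapter0, adapter1, adapter2 only 2 to 3 are there at a start; the rules pass over those that are not, and their reading is None.
Of scrap0, scrap1, scrap2, scrap3 only 3 to 4 are there at a start; the rules pass over those that are not, and their reading is None.
At some moment in a run one of adapter0, adapter1, adapter2, switch, scrap0, scrap1, scrap2, scrap3 may be knocked a few centimetres aside while the robot is not near it.
Once in a run the grip may slacken for a moment while it holds something.
It also fails if it takes over 210 s, if anything falls off the work surface, if the arm or the gripper's body presses on something with over 40 N, if the wrist force passes 120 N, or if a joint passes its speed limit or range.

## Working session

There is one attempt and no reset: what is moved stays moved. The work goes in short steps, Python scripts to look and compute and a shell command to move; the robot and the scene stay as the last step left them, time stands still between calls to the robot, and variables do not carry over. Pictures are saved under pics/ and viewed, at most 14 in all, crops included, and the job is handed in when it is done.

```bash
mkdir -p pics; python3 - <<'E'
from bench import telemetry, eyes, arm
import cv2,numpy as np
print(telemetry.get_state(), arm.hold_point_z)
for n in("scene","top"):
    d=eyes.get_image(n); cv2.imwrite(f"pics/{n}0.png",d["pixels"]); print(n,d["fx"],d["fy"],d["cx"],d["cy"],np.round(d["cam_to_world"],4).tolist())
E
```

```text
{'time': 0.0, 'qpos': array([ 1.52121845,  0.50187891, -0.42678745,  1.55145648,  0.22078583,
        1.1383058 , -0.2103008 ]), 'qvel': array([ 0.00037379,  0.00104799, -0.0015292 ,  0.00072276,  0.00022355,
        0.00100871,  0.0006479 ]), 'effort': array([ 8.62401030e-04, -5.66593051e+01, -5.81598178e+00, -2.79110223e+01,
       -6.85034436e-02,  3.08562652e-02,  1.95357893e-04]), 'ee_pos': array([ 0.19974827, -0.61779757,  0.22565586]), 'tcp_rot': array([ 9.87792072e-01,  1.55774932e-01, -1.14141861e-04, -9.90453602e-04]), 'contact_force': array([ 0.09799891,  0.37677098, -0.58797836]), 'moment': array([-0.05822363, -0.03821086, -0.01411962]), 'gripper_force': 0.0, 'grip_width': 1.0021068979175567} -0.0188
scene 443.084204753593 443.084204753593 275.92436005747004 212.78237913975215 [[-0.4258, 0.5935, -0.6829, 1.4366], [0.9047, 0.2667, -0.3322, 0.4228], [-0.015, -0.7593, -0.6506, 0.8578], [0.0, 0.0, 0.0, 1.0]]
top 518.4627010317441 518.4627010317441 285.55230072196815 213.32001964447974 [[0.0061, -0.9963, 0.0862, 0.4963], [-0.9999, -0.0068, -0.0076, 0.0196], [0.0082, -0.0862, -0.9962, 1.3031], [0.0, 0.0, 0.0, 1.0]]
```

View pics/scene0.png

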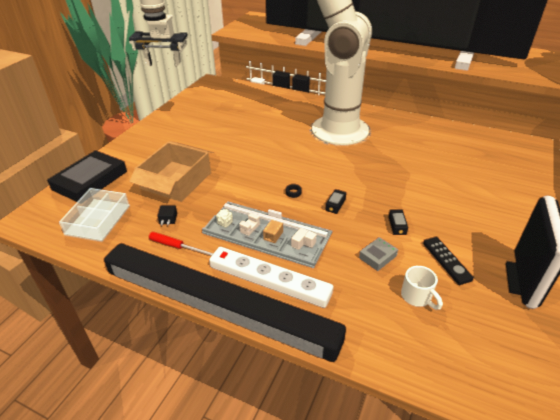

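View pics/top0.png

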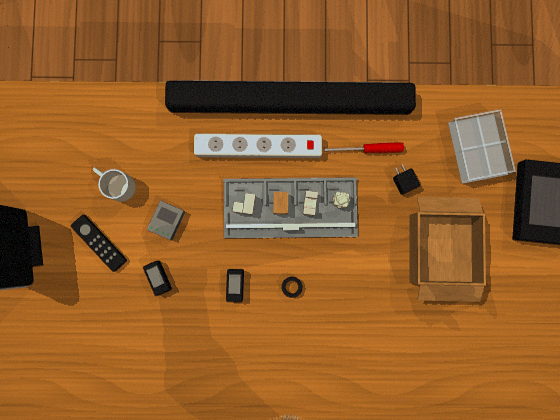

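The top view shows the panel at (290,208) with scraps at (244,204), (281,203), (311,204) and (342,200). It also shows the carton at (450,250), adapters at (157,278) and (235,285), and the switch at (166,219). The scene view agrees. Next I'll enlarge both and measure.

```bash
cat > h.py <<'E'
from bench import telemetry, eyes, arm
import cv2,numpy as np
from scipy.spatial.transform import Rotation as R
def img(n): return eyes.get_image(n)
def ray(d,uv):
    T=d["cam_to_world"]; v=T[:3,:3]@np.array([(uv[0]-d["cx"])/d["fx"],(uv[1]-d["cy"])/d["fy"],1]); return T[:3,3],v/np.linalg.norm(v)
def onz(d,uv,z):
    o,v=ray(d,uv); return o+v*(z-o[2])/v[2]
def tri(d1,u1,d2,u2):
    o1,v1=ray(d1,u1);o2,v2=ray(d2,u2)
    s=np.linalg.lstsq(np.c_[v1,-v2],o2-o1,rcond=None)[0]; a=o1+s[0]*v1;b=o2+s[1]*v2
    return (a+b)/2,np.linalg.norm(a-b)
def proj(d,p):
    T=np.linalg.inv(d["cam_to_world"]);c=T[:3,:3]@np.asarray(p)+T[:3,3]; return np.array([d["fx"]*c[0]/c[2]+d["cx"],d["fy"]*c[1]/c[2]+d["cy"]])
def crop(d,name,x0,y0,w,h,k):
    cv2.imwrite("pics/"+name,cv2.resize(d["pixels"][y0:y0+h,x0:x0+w],None,fx=k,fy=k,interpolation=cv2.INTER_CUBIC))
def st():
    s=telemetry.get_state(); r=R.from_quat(s["tcp_rot"]).as_matrix()
    print("t%.2f"%s["time"],"p",np.round(s["ee_pos"],4),"yawx",round(np.degrees(np.arctan2(r[1,0],r[0,0])),1),"z",np.round(r[:,2],3),"F",np.round(s["contact_force"],1),"g",round(s["grip_width"],3),round(s["gripper_force"],1),"q",np.round(s["qpos"],2)); return s,r
E
python3 - <<'E'
from h import *
t=img("top");s=img("scene")
a=cv2.resize(t["pixels"][165:305,135:365],None,fx=3.45,fy=3.45,interpolation=cv2.INTER_CUBIC); cv2.imwrite("pics/topc.png",a)
crop(s,"scc.png",190,170,240,110,3.3)
st()
E
```

```text
t0.20 p [ 0.1999 -0.6181  0.226 ] yawx 17.9 z [-0.     0.001 -1.   ] F [-0.6 -0.4  0.5] g 0.999 0.0 q [ 1.52  0.5  -0.43  1.55  0.22  1.14 -0.21]
```

View pics/topc.png

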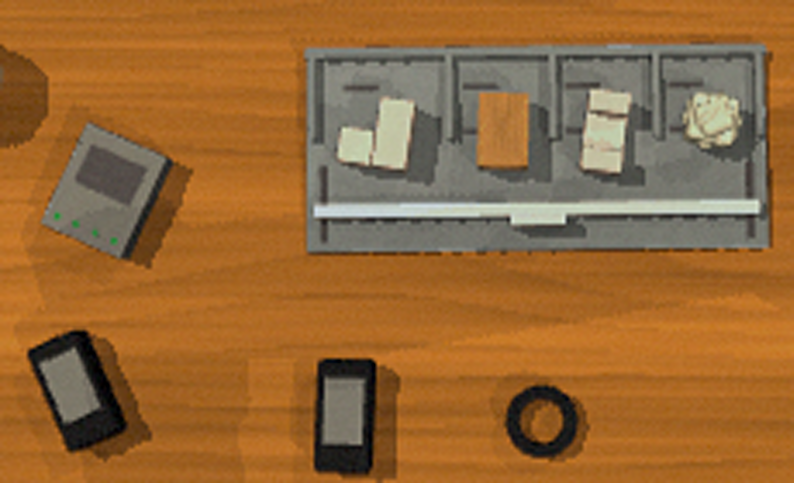

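View pics/scc.png

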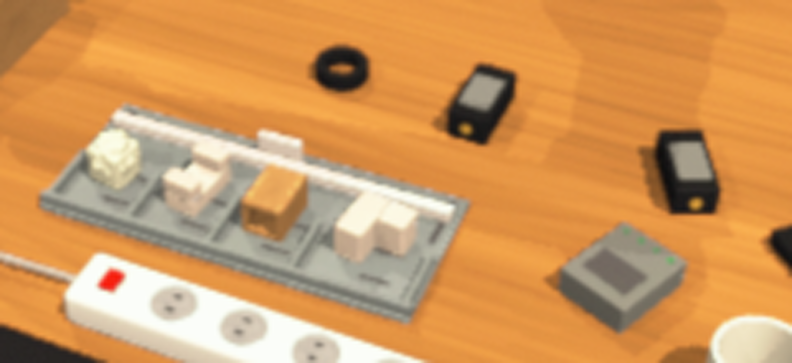

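The top crop shows the adapters' top faces around (77,391) and (345,415), and the switch's at (107,190). The panel corners are (306,47), (767,44), (306,252) and (769,247). The scraps, left to right, are the L, tube, U and ball. The scene crop shows the same corners, so I'll triangulate them.

```bash
python3 - <<'E'
from h import *
t=img("top");s=img("scene")
T=lambda u,v:(135+(u+.5)/3.45-.5,165+(v+.5)/3.45-.5)
S=lambda u,v:(190+(u+.5)/3.3-.5,170+(v+.5)/3.3-.5)
P={"panFL":((306,47),(407,318)),"panFR":((767,44),(40,203)),"panNR":((769,247),(125,103)),"panNL":((306,252),(468,200)),
"tubeFL":((478,93),(277,215)),"tubeFR":((528,93),(243,200)),"tubeNR":((527,167),(275,166)),"tubeNL":((478,168),(308,181)),
"Lfar":((413,98),(335,221)),"LnearR":((406,170),(372,192)),"Lblk":((338,162),(417,218)),
"Ufar_R":((590,90),(165,180)),"Ufar_L":((630,93),(195,190)),"Unear_L":((624,173),(228,152)),"ball":((712,118),(115,150)),
"tabL":((512,210),(301,139)),"tabR":((566,210),(260,131)),
"adA1":((28,350),(713,190)),"adA2":((82,331),(672,190)),"adA3":((126,428),(658,135)),"adA4":((73,451),(701,133)),
"adB1":((316,360),(488,125)),"adB2":((377,358),(452,110)),"adB3":((372,473),(483,66)),"adB4":((314,470),(516,71)),
"sw1":((88,122),(625,302)),"sw2":((172,158),(563,267)),"sw3":((125,258),(627,224)),"sw4":((42,222),(683,263))}
for k,(a,b) in P.items():
    p,e=tri(t,T(*a),s,S(*b)); print(k,np.round(p*1000,1),"err",round(e*1000,1),"plane",[np.round(onz(t,T(*a),z)[:2]*1000,1) for z in (.016,.04)])
# carton by plane: viewed corners top image
for uv in [(417,210),(484,210),(417,284),(484,284)]: print(uv,np.round(onz(t,uv,.078)*1000))
crop(t,"carton.png",390,170,120,150,4)
E
```

```text
panFL [696.2 166.5   8.1] err 1.1 plane [array([694.8, 166.1]), array([691.1, 163.4])]
panFR [ 700.8 -170.     6. ] err 0.8 plane [array([ 699.4, -168.9]), array([ 695.6, -165.4])]
panNR [ 552.3 -171.1    5.9] err 0.2 plane [array([ 551.8, -169.5]), array([ 550.7, -166. ])]
panNL [546.7 163.8   6.5] err 2.0 plane [array([546. , 163.7]), array([545.1, 161. ])]
tubeFL [660.   38.9  37.9] err 3.9 plane [array([662.,  41.]), array([658.9,  40.6])]
tubeFR [659.    5.2  40.9] err 0.3 plane [array([662.3,   4.8]), array([659.2,   5. ])]
tubeNR [605.9   7.1  36.1] err 3.7 plane [array([608.4,   5.2]), array([606.3,   5.5])]
tubeNL [606.2  40.1  31.4] err 0.4 plane [array([607.5,  40.6]), array([605.4,  40.2])]
Lfar [654.5  86.2  45. ] err 0.6 plane [array([658. ,  88.1]), array([655. ,  86.8])]
LnearR [602.9  93.8  36.3] err 5.4 plane [array([605.7,  92.5]), array([603.6,  91.2])]
Lblk [609.9 140.   30.7] err 0.6 plane [array([611.1, 141.6]), array([609. , 139.4])]
Ufar_R [666.2 -49.4  48. ] err 24.0 plane [array([664.8, -40.2]), array([661.6, -39.1])]
Ufar_L [655.7 -56.5  27.5] err 26.1 pla
[... 856 characters left out ...]
.2] err 7.6 plane [array([470.6, 111.7]), array([471.1, 110. ])]
adB3 [388.9 116.3  24.5] err 5.9 plane [array([389.2, 114.2]), array([391.2, 112.4])]
adB4 [392.8 152.8  33.1] err 1.6 plane [array([391.1, 155.4]), array([393. , 152.9])]
sw1 [636.5 318.8  35.3] err 1.6 plane [array([638.9, 322.5]), array([636.2, 316.9])]
sw2 [611.5 261.7  26.1] err 4.6 plane [array([613.2, 261.3]), array([611. , 256.8])]
sw3 [539.9 294.2  23.4] err 4.8 plane [array([540.9, 293.4]), array([540.1, 288.3])]
sw4 [566.2 349.9  25.9] err 2.4 plane [array([566.4, 353.6]), array([565.1, 347.4])]
(417, 210) [ 612. -302.   78.]
(484, 210) [ 613. -462.   78.]
(417, 284) [ 438. -300.   78.]
(484, 284) [ 439. -457.   78.]
```

View pics/carton.png

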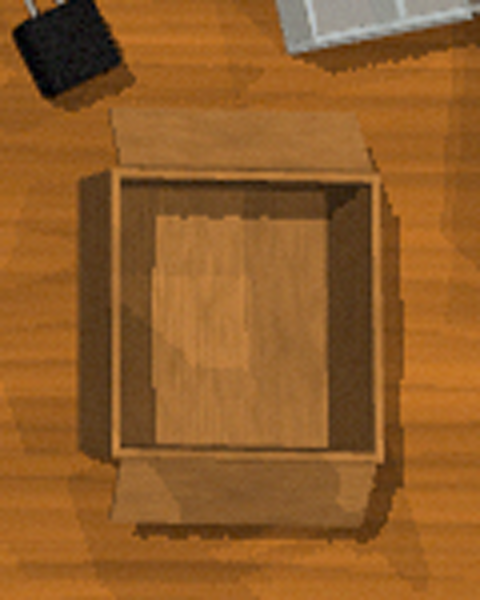

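The carton crop shows the rim's inner corners at about (120,180), (378,180) and (378,452), so the carton centre is near (0.526, -0.380). The panel centre is near (0.624, -0.003) with yaw about +0.015 rad, and measured heights are close to the text's. I'll start with the ball.

```bash
cat > go.py <<'E'
# go.py x y z yaw_deg : how far to go from here, in jog units, after turning
import sys; from h import *
a=[float(v) for v in sys.argv[1:]]; s,r=st(); y=np.arctan2(r[1,0],r[0,0]); dy=(a[3]-np.degrees(y)+90)%180-90
yy=y+np.radians(dy); d=np.array(a[:3])-s["ee_pos"]; c,sn=np.cos(yy),np.sin(yy)
print("wz tot",round(-dy/360,4),"then tx,ty,tz tot",np.round(np.array([c*d[0]+sn*d[1],sn*d[0]-c*d[1],-d[2]])/.04,3))
E
python3 -m jog '[{"wz":0.025},{"wz":0.025},{"tx":1,"ty":-1},{"tx":1,"ty":-1},{"tx":1,"ty":-1},{"tx":1,"ty":-1},{"tx":1,"ty":-1},{"tx":1,"ty":-1},{"tx":1,"ty":-1},{"tx":1,"ty":-1},{"tx":1,"ty":-1},{"tx":1,"ty":-1}]' 0.6 15; python3 go.py .642 -.126 .12 0
```

```text
t0.30 p [ 0.1999 -0.6183  0.2264] yawx 17.9 z [-0.     0.001 -1.   ] F [-0.9  0.1 -0.7] g 0.996 0.0 q [ 1.52  0.5  -0.43  1.55  0.22  1.14 -0.21]
wz tot 0.0498 then tx,ty,tz tot [ 11.052 -12.307   2.659]$[0]: bad value
```

```bash
python3 -m jog '[{"tx":0,"ty":0,"tz":0,"wx":0,"wy":0,"wz":0.025},{"tx":0,"ty":0,"tz":0,"wx":0,"wy":0,"wz":0.025},{"tx":1,"ty":-1,"tz":0,"wx":0,"wy":0,"wz":0},{"tx":1,"ty":-1,"tz":0,"wx":0,"wy":0,"wz":0},{"tx":1,"ty":-1,"tz":0,"wx":0,"wy":0,"wz":0},{"tx":1,"ty":-1,"tz":0,"wx":0,"wy":0,"wz":0},{"tx":1,"ty":-1,"tz":0,"wx":0,"wy":0,"wz":0},{"tx":1,"ty":-1,"tz":0,"wx":0,"wy":0,"wz":0},{"tx":1,"ty":-1,"tz":0,"wx":0,"wy":0,"wz":0},{"tx":1,"ty":-1,"tz":0,"wx":0,"wy":0,"wz":0},{"tx":1,"ty":-1,"tz":0,"wx":0,"wy":0,"wz":0},{"tx":1,"ty":-1,"tz":0,"wx":0,"wy":0,"wz":0}]' 0.6 15; python3 go.py .642 -.126 .12 0
```

```text
time: 1.8
ee_pos: [0.6017, -0.2178, 0.2268]
tcp_rot: [1.0, -0.001, 0.0, 0.0]
contact_force: [-0.7, -0.9, 0.1]
grip_width: 0.599
gripper_force: 0.0
t1.80 p [ 0.6017 -0.2178  0.2268] yawx -0.1 z [ 0. -0. -1.] F [-0.7 -0.9  0.1] g 0.599 0.0 q [ 0.68  0.5  -0.53  1.58  0.27  1.14 -1.48]
wz tot -0.0003 then tx,ty,tz tot [ 1.008 -2.295  2.67 ]
```

```bash
python3 -m jog '[{"tx":0.5,"ty":-1,"tz":0,"wx":0,"wy":0,"wz":0},{"tx":0.5,"ty":-1,"tz":0.3,"wx":0,"wy":0,"wz":0},{"tx":0,"ty":-0.3,"tz":0.9,"wx":0,"wy":0,"wz":0},{"tx":0,"ty":0,"tz":1,"wx":0,"wy":0,"wz":0},{"tx":0,"ty":0,"tz":1,"wx":0,"wy":0,"wz":0},{"tx":0,"ty":0,"tz":1,"wx":0,"wy":0,"wz":0},{"tx":0,"ty":0,"tz":0.7,"wx":0,"wy":0,"wz":0},{"tx":0,"ty":0,"tz":0.3,"wx":0,"wy":0,"wz":0}]' 0.6 15 | grep -E "ee_pos|force"
python3 -m jog '[{"tx":0,"ty":0,"tz":0,"wx":0,"wy":0,"wz":0},{"tx":0,"ty":0,"tz":0,"wx":0,"wy":0,"wz":0},{"tx":0,"ty":0,"tz":0,"wx":0,"wy":0,"wz":0},{"tx":0,"ty":0,"tz":-0.5,"wx":0,"wy":0,"wz":0},{"tx":0,"ty":0,"tz":-1,"wx":0,"wy":0,"wz":0},{"tx":0,"ty":0,"tz":-1,"wx":0,"wy":0,"wz":0},{"tx":0,"ty":0,"tz":-1,"wx":0,"wy":0,"wz":0},{"tx":0,"ty":0,"tz":-0.8,"wx":0,"wy":0,"wz":0}]' 0 15; python3 go.py .49 -.345 .08 0
```

```text
ee_pos: [0.6393, -0.1269, 0.0166]
contact_force: [-0.4, 0.3, -0.7]
gripper_force: 0.0
time: 3.8
ee_pos: [0.6415, -0.127, 0.1948]
tcp_rot: [1.0, -0.001, 0.002, 0.0]
contact_force: [0.1, -0.6, -0.4]
grip_width: 0.399
gripper_force: 13.7
t3.80 p [ 0.6415 -0.127   0.1948] yawx -0.1 z [ 0.003 -0.001 -1.   ] F [ 0.1 -0.6 -0.4] g 0.399 13.7 q [ 0.53  0.56 -0.53  1.57  0.31  1.1  -1.65]
wz tot -0.0002 then tx,ty,tz tot [-3.787  5.451  2.87 ]
```

```bash
python3 -m jog '[{"tx":-0.5,"ty":1,"tz":0,"wx":0,"wy":0,"wz":0},{"tx":-0.5,"ty":1,"tz":0,"wx":0,"wy":0,"wz":0},{"tx":-0.5,"ty":1,"tz":0,"wx":0,"wy":0,"wz":0},{"tx":-0.5,"ty":1,"tz":0,"wx":0,"wy":0,"wz":0},{"tx":-0.5,"ty":1,"tz":0,"wx":0,"wy":0,"wz":0},{"tx":-0.5,"ty":1,"tz":0,"wx":0,"wy":0,"wz":0},{"tx":-0.9,"ty":0.95,"tz":0.25,"wx":0,"wy":0,"wz":0},{"tx":0,"ty":0,"tz":1,"wx":0,"wy":0,"wz":0},{"tx":0,"ty":0,"tz":1,"wx":0,"wy":0,"wz":0},{"tx":0,"ty":0,"tz":0.7,"wx":0,"wy":0,"wz":0},{"tx":0,"ty":0,"tz":0.3,"wx":0,"wy":0,"wz":0}]' - 15 | grep -E "ee_pos|force|width"
python3 -m jog '[{"tx":0,"ty":0,"tz":0,"wx":0,"wy":0,"wz":0},{"tx":0,"ty":0,"tz":0,"wx":0,"wy":0,"wz":0},{"tx":0,"ty":0,"tz":-0.8,"wx":0,"wy":0,"wz":0},{"tx":0,"ty":0,"tz":-1,"wx":0,"wy":0,"wz":0},{"tx":0,"ty":0,"tz":-1,"wx":0,"wy":0,"wz":0}]' 0.55 15; python3 go.py .6125 -.05 .019 -4.7
```

```text
ee_pos: [0.4839, -0.4045, 0.0606]
contact_force: [0.2, -0.8, 0.6]
grip_width: 0.399
gripper_force: 13.7
time: 5.8
ee_pos: [0.4849, -0.4051, 0.1756]
tcp_rot: [1.0, -0.001, 0.001, 0.001]
contact_force: [-0.1, 0.1, 0.3]
grip_width: 0.551
gripper_force: 0.0
t5.80 p [ 0.4849 -0.4051  0.1756] yawx -0.1 z [ 0.002 -0.001 -1.   ] F [-0.1  0.1  0.3] g 0.551 0.0 q [ 1.01  0.53 -0.48  1.65  0.28  1.03 -1.14]
wz tot 0.0129 then tx,ty,tz tot [ 2.451 -9.108  3.915]
```

```bash
python3 -m jog '[{"tx":0,"ty":0,"tz":0,"wx":0,"wy":0,"wz":0.013},{"tx":0.45,"ty":-1,"tz":0,"wx":0,"wy":0,"wz":0},{"tx":0.25,"ty":-1,"tz":0,"wx":0,"wy":0,"wz":0},{"tx":0.25,"ty":-1,"tz":0,"wx":0,"wy":0,"wz":0},{"tx":0.25,"ty":-1,"tz":0,"wx":0,"wy":0,"wz":0},{"tx":0.25,"ty":-1,"tz":0,"wx":0,"wy":0,"wz":0},{"tx":0.25,"ty":-1,"tz":0,"wx":0,"wy":0,"wz":0},{"tx":0.25,"ty":-1,"tz":0,"wx":0,"wy":0,"wz":0},{"tx":0.25,"ty":-1,"tz":0,"wx":0,"wy":0,"wz":0},{"tx":0.25,"ty":-1,"tz":0.4,"wx":0,"wy":0,"wz":0},{"tx":0,"ty":-0.1,"tz":0.8,"wx":0,"wy":0,"wz":0}]' 0.55 15 | grep -E "ee_pos|force"
python3 -m jog '[{"tx":0,"ty":0,"tz":1,"wx":0,"wy":0,"wz":0},{"tx":0,"ty":0,"tz":1,"wx":0,"wy":0,"wz":0},{"tx":0,"ty":0,"tz":0.5,"wx":0,"wy":0,"wz":0},{"tx":0,"ty":0,"tz":0.2,"wx":0,"wy":0,"wz":0}]' 0.55 15 | grep -E "ee_pos|force"
python3 -m jog '[{"tx":0,"ty":0,"tz":0,"wx":0,"wy":0,"wz":0},{"tx":0,"ty":0,"tz":0,"wx":0,"wy":0,"wz":0},{"tx":0,"ty":0,"tz":0,"wx":0,"wy":0,"wz":0},{"tx":0,"ty":0,"tz":-0.5,"wx":0,"wy":0,"wz":0},{"tx":0,"ty":0,"tz":-1,"wx":0,"wy":0,"wz":0},{"tx":0,"ty":0,"tz":-1,"wx":0,"wy":0,"wz":0},{"tx":0,"ty":0,"tz":-1,"wx":0,"wy":0,"wz":0},{"tx":0,"ty":0,"tz":-0.8,"wx":0,"wy":0,"wz":0}]' 0 15|tail -2; python3 go.py .55 -.35 .08 0
```

```text
ee_pos: [0.6157, -0.0448, 0.128]
contact_force: [0.1, -1.3, -0.0]
gripper_force: 0.0
ee_pos: [0.6124, -0.0502, 0.0167]
contact_force: [0.1, -0.4, 1.0]
gripper_force: 0.0
grip_width: 0.322
gripper_force: 15.0
t8.68 p [ 0.6128 -0.0501  0.1923] yawx -4.7 z [ 0.003 -0.    -1.   ] F [-0.   0.8 -0.2] g 0.322 15.0 q [ 0.45  0.49 -0.55  1.68  0.29  1.05 -1.85]
wz tot -0.0132 then tx,ty,tz tot [-1.569  7.499  2.809]
```

```bash
python3 -m jog '[{"tx":0,"ty":0.3,"tz":0,"wx":0,"wy":0,"wz":-0.013},{"tx":-0.3,"ty":1,"tz":0,"wx":0,"wy":0,"wz":0},{"tx":-0.3,"ty":1,"tz":0,"wx":0,"wy":0,"wz":0},{"tx":-0.3,"ty":1,"tz":0,"wx":0,"wy":0,"wz":0},{"tx":-0.3,"ty":1,"tz":0,"wx":0,"wy":0,"wz":0},{"tx":-0.3,"ty":1,"tz":0,"wx":0,"wy":0,"wz":0},{"tx":-0.1,"ty":1,"tz":0,"wx":0,"wy":0,"wz":0},{"tx":0,"ty":1,"tz":0.2,"wx":0,"wy":0,"wz":0},{"tx":0,"ty":0.1,"tz":0.9,"wx":0,"wy":0,"wz":0},{"tx":0,"ty":0,"tz":1,"wx":0,"wy":0,"wz":0},{"tx":0,"ty":0,"tz":0.8,"wx":0,"wy":0,"wz":0}]' - 15 | grep -E "ee_pos|force|width"
python3 -m jog '[{"tx":0,"ty":0,"tz":0,"wx":0,"wy":0,"wz":0},{"tx":0,"ty":0,"tz":0,"wx":0,"wy":0,"wz":0},{"tx":0,"ty":0,"tz":-0.8,"wx":0,"wy":0,"wz":0},{"tx":0,"ty":0,"tz":-1,"wx":0,"wy":0,"wz":0},{"tx":0,"ty":0,"tz":-1,"wx":0,"wy":0,"wz":0}]' 0.55 15|tail -2; python3 go.py .632 .0228 .019 0
```

```text
ee_pos: [0.5466, -0.3463, 0.0728]
contact_force: [-0.0, -0.3, -0.2]
grip_width: 0.326
gripper_force: 15.0
grip_width: 0.552
gripper_force: 0.0
t10.68 p [ 0.5479 -0.3463  0.1888] yawx -0.1 z [ 0.003 -0.002 -1.   ] F [-0.   0.1  0.9] g 0.552 0.0 q [ 0.88  0.55 -0.5   1.59  0.29  1.07 -1.27]
wz tot -0.0002 then tx,ty,tz tot [ 2.103 -9.228  4.245]
```

```bash
python3 -m jog '[{"tx":0.2,"ty":-1,"tz":0,"wx":0,"wy":0,"wz":0},{"tx":0.2,"ty":-1,"tz":0,"wx":0,"wy":0,"wz":0},{"tx":0.2,"ty":-1,"tz":0,"wx":0,"wy":0,"wz":0},{"tx":0.25,"ty":-1,"tz":0,"wx":0,"wy":0,"wz":0},{"tx":0.25,"ty":-1,"tz":0,"wx":0,"wy":0,"wz":0},{"tx":0.25,"ty":-1,"tz":0,"wx":0,"wy":0,"wz":0},{"tx":0.25,"ty":-1,"tz":0,"wx":0,"wy":0,"wz":0},{"tx":0.25,"ty":-1,"tz":0,"wx":0,"wy":0,"wz":0},{"tx":0.25,"ty":-1,"tz":0.4,"wx":0,"wy":0,"wz":0},{"tx":0,"ty":-0.2,"tz":0.8,"wx":0,"wy":0,"wz":0}]' 0.6 15 | grep -E "ee_pos|force"
python3 -m jog '[{"tx":0,"ty":0,"tz":1,"wx":0,"wy":0,"wz":0},{"tx":0,"ty":0,"tz":1,"wx":0,"wy":0,"wz":0},{"tx":0,"ty":0,"tz":0.7,"wx":0,"wy":0,"wz":0},{"tx":0,"ty":0,"tz":0.3,"wx":0,"wy":0,"wz":0}]' 0.6 15 | grep -E "ee_pos|force"
python3 -m jog '[{"tx":0,"ty":0,"tz":0,"wx":0,"wy":0,"wz":0},{"tx":0,"ty":0,"tz":0,"wx":0,"wy":0,"wz":0},{"tx":0,"ty":0,"tz":0,"wx":0,"wy":0,"wz":0},{"tx":0,"ty":0,"tz":-0.5,"wx":0,"wy":0,"wz":0},{"tx":0,"ty":0,"tz":-1,"wx":0,"wy":0,"wz":0},{"tx":0,"ty":0,"tz":-1,"wx":0,"wy":0,"wz":0},{"tx":0,"ty":0,"tz":-1,"wx":0,"wy":0,"wz":0},{"tx":0,"ty":0,"tz":-0.8,"wx":0,"wy":0,"wz":0}]' 0 15|tail -2; python3 go.py .57 -.405 .08 0
```

```text
ee_pos: [0.6346, 0.0274, 0.1412]
contact_force: [-0.7, -0.1, -0.3]
gripper_force: 0.0
ee_pos: [0.6318, 0.0218, 0.0173]
contact_force: [-0.4, -0.5, 1.2]
gripper_force: 0.0
grip_width: 0.389
gripper_force: 15.0
t13.43 p [0.6318 0.0221 0.1924] yawx -0.1 z [ 0.003 -0.    -1.   ] F [-0.1  0.2  0.3] g 0.389 15.0 q [ 0.34  0.53 -0.58  1.63  0.32  1.07 -1.9 ]
wz tot -0.0002 then tx,ty,tz tot [-1.546 10.677  2.81 ]
```

```bash
python3 -m jog '[{"tx":0,"ty":1,"tz":0,"wx":0,"wy":0,"wz":0},{"tx":-0.2,"ty":1,"tz":0,"wx":0,"wy":0,"wz":0},{"tx":-0.2,"ty":1,"tz":0,"wx":0,"wy":0,"wz":0},{"tx":-0.2,"ty":1,"tz":0,"wx":0,"wy":0,"wz":0},{"tx":-0.2,"ty":1,"tz":0,"wx":0,"wy":0,"wz":0},{"tx":-0.2,"ty":1,"tz":0,"wx":0,"wy":0,"wz":0},{"tx":-0.2,"ty":1,"tz":0,"wx":0,"wy":0,"wz":0},{"tx":-0.2,"ty":1,"tz":0,"wx":0,"wy":0,"wz":0},{"tx":-0.2,"ty":1,"tz":0,"wx":0,"wy":0,"wz":0},{"tx":0,"ty":1,"tz":0,"wx":0,"wy":0,"wz":0},{"tx":0,"ty":0.55,"tz":0.7,"wx":0,"wy":0,"wz":0},{"tx":0,"ty":0,"tz":1,"wx":0,"wy":0,"wz":0}]' - 15 | grep -E "ee_pos|force|width"
python3 -m jog '[{"tx":0,"ty":0,"tz":0.7,"wx":0,"wy":0,"wz":0},{"tx":0,"ty":0,"tz":0.3,"wx":0,"wy":0,"wz":0}]' - 15|grep ee_pos
python3 -m jog '[{"tx":0,"ty":0,"tz":0,"wx":0,"wy":0,"wz":0},{"tx":0,"ty":0,"tz":0,"wx":0,"wy":0,"wz":0},{"tx":0,"ty":0,"tz":-0.8,"wx":0,"wy":0,"wz":0},{"tx":0,"ty":0,"tz":-1,"wx":0,"wy":0,"wz":0},{"tx":0,"ty":0,"tz":-1,"wx":0,"wy":0,"wz":0}]' 0.5 15|tail -2; python3 go.py .642 .0995 .019 -4.5
python3 -c "
from h import *
t=img('top');crop(t,'t2.png',130,165,380,150,2.1)"
```

```text
ee_pos: [0.5669, -0.4045, 0.123]
contact_force: [0.9, -0.3, 0.2]
grip_width: 0.386
gripper_force: 15.0
ee_pos: [0.5659, -0.3996, 0.0801]
grip_width: 0.499
gripper_force: 0.0
t15.80 p [ 0.5674 -0.4003  0.1958] yawx -0.1 z [ 0.002 -0.001 -1.   ] F [0.7 0.6 0.8] g 0.499 0.0 q [ 0.9   0.62 -0.49  1.46  0.31  1.14 -1.21]
wz tot 0.0123 then tx,ty,tz tot [  0.878 -12.602   4.421]
```

View pics/t2.png

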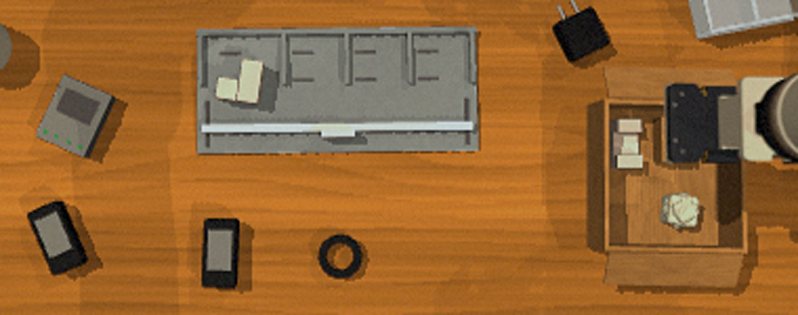

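The panel now holds only the L at (243,83). The U and ball are visible in the carton, with the tube under the gripper. I'll take the L next.

```bash
python3 -m jog '[{"tx":0,"ty":-0.6,"tz":0,"wx":0,"wy":0,"wz":0.0125},{"tx":0.1,"ty":-1,"tz":0,"wx":0,"wy":0,"wz":0},{"tx":0.1,"ty":-1,"tz":0,"wx":0,"wy":0,"wz":0},{"tx":0.1,"ty":-1,"tz":0,"wx":0,"wy":0,"wz":0},{"tx":0.1,"ty":-1,"tz":0,"wx":0,"wy":0,"wz":0},{"tx":0.1,"ty":-1,"tz":0,"wx":0,"wy":0,"wz":0},{"tx":0.1,"ty":-1,"tz":0,"wx":0,"wy":0,"wz":0},{"tx":0.1,"ty":-1,"tz":0,"wx":0,"wy":0,"wz":0},{"tx":0.1,"ty":-1,"tz":0,"wx":0,"wy":0,"wz":0},{"tx":0.1,"ty":-1,"tz":0,"wx":0,"wy":0,"wz":0},{"tx":0,"ty":-1,"tz":0,"wx":0,"wy":0,"wz":0},{"tx":0,"ty":-1,"tz":0.3,"wx":0,"wy":0,"wz":0}]' 0.48 15 | grep -E "ee_pos|force"
python3 -m jog '[{"tx":0,"ty":-1,"tz":0.5,"wx":0,"wy":0,"wz":0},{"tx":0,"ty":0,"tz":0.5,"wx":0,"wy":0,"wz":0}]' 0.48 15|grep ee_pos; python3 go.py .642 .0995 .019 -4.5
```

```text
ee_pos: [0.6395, 0.0613, 0.1834]
contact_force: [-0.1, 0.0, -0.5]
gripper_force: 0.0
ee_pos: [0.6413, 0.1058, 0.1423]
t17.60 p [0.6413 0.1058 0.1423] yawx -4.2 z [ 0.003  0.004 -1.   ] F [-1.  -0.  -0.1] g 0.481 0.0 q [ 0.19  0.61 -0.55  1.62  0.36  1.01 -2.12]
wz tot 0.0009 then tx,ty,tz tot [0.029 0.155 3.084]
```

```bash
python3 -m jog '[{"tx":0.03,"ty":0.05,"tz":0.3,"wx":0,"wy":0,"wz":0},{"tx":0,"ty":0,"tz":1,"wx":0,"wy":0,"wz":0},{"tx":0,"ty":0,"tz":1,"wx":0,"wy":0,"wz":0},{"tx":0,"ty":0,"tz":0.5,"wx":0,"wy":0,"wz":0},{"tx":0,"ty":0,"tz":0.25,"wx":0,"wy":0,"wz":0}]' 0.48 15 | grep -E "ee_pos|force"
python3 -m jog '[{"tx":0,"ty":0,"tz":0,"wx":0,"wy":0,"wz":0},{"tx":0,"ty":0,"tz":0,"wx":0,"wy":0,"wz":0},{"tx":0,"ty":0,"tz":0,"wx":0,"wy":0,"wz":0},{"tx":0,"ty":0,"tz":-0.5,"wx":0,"wy":0,"wz":0},{"tx":0,"ty":0,"tz":-1,"wx":0,"wy":0,"wz":0},{"tx":0,"ty":0,"tz":-1,"wx":0,"wy":0,"wz":0},{"tx":0,"ty":0,"tz":-1,"wx":0,"wy":0,"wz":0},{"tx":0,"ty":0,"tz":-0.8,"wx":0,"wy":0,"wz":0}]' 0 15|tail -2; python3 go.py .495 -.345 .085 0
```

```text
ee_pos: [0.6421, 0.0961, 0.0181]
contact_force: [-0.1, 0.4, -0.5]
gripper_force: 0.0
grip_width: 0.277
gripper_force: 14.7
t19.23 p [0.6426 0.0978 0.1946] yawx -4.6 z [ 0.003  0.    -1.   ] F [ 0.3  0.2 -1. ] g 0.277 14.7 q [ 0.21  0.56 -0.57  1.58  0.33  1.1  -2.09]
wz tot -0.0126 then tx,ty,tz tot [-3.69 11.07  2.74]
```

```bash
python3 -m jog '[{"tx":0,"ty":0.4,"tz":0,"wx":0,"wy":0,"wz":-0.0125},{"tx":-0.3,"ty":1,"tz":0,"wx":0,"wy":0,"wz":0},{"tx":-0.3,"ty":1,"tz":0,"wx":0,"wy":0,"wz":0},{"tx":-0.4,"ty":1,"tz":0,"wx":0,"wy":0,"wz":0},{"tx":-0.4,"ty":1,"tz":0,"wx":0,"wy":0,"wz":0},{"tx":-0.4,"ty":1,"tz":0,"wx":0,"wy":0,"wz":0},{"tx":-0.4,"ty":1,"tz":0,"wx":0,"wy":0,"wz":0},{"tx":-0.4,"ty":1,"tz":0,"wx":0,"wy":0,"wz":0},{"tx":-0.4,"ty":1,"tz":0,"wx":0,"wy":0,"wz":0},{"tx":-0.4,"ty":1,"tz":0,"wx":0,"wy":0,"wz":0},{"tx":-0.2,"ty":1,"tz":0,"wx":0,"wy":0,"wz":0},{"tx":0,"ty":1,"tz":0.3,"wx":0,"wy":0,"wz":0}]' - 15 | grep -E "ee_pos|force|width"
python3 -m jog '[{"tx":0,"ty":0,"tz":0.8,"wx":0,"wy":0,"wz":0},{"tx":0,"ty":0,"tz":1,"wx":0,"wy":0,"wz":0},{"tx":0,"ty":0,"tz":0.6,"wx":0,"wy":0,"wz":0},{"tx":0,"ty":0,"tz":0,"wx":0,"wy":0,"wz":0}]' - 15|grep ee_pos
python3 -m jog '[{"tx":0,"ty":0,"tz":0,"wx":0,"wy":0,"wz":0},{"tx":0,"ty":0,"tz":0,"wx":0,"wy":0,"wz":0},{"tx":0,"ty":0,"tz":-0.8,"wx":0,"wy":0,"wz":0},{"tx":0,"ty":0,"tz":-1,"wx":0,"wy":0,"wz":0},{"tx":0,"ty":0,"tz":-1,"wx":0,"wy":0,"wz":0},{"tx":1,"ty":-1,"tz":0,"wx":0,"wy":0,"wz":0},{"tx":1,"ty":-1,"tz":0,"wx":0,"wy":0,"wz":0},{"tx":0,"ty":-1,"tz":0,"wx":0,"wy":0,"wz":0},{"tx":0,"ty":-1,"tz":0,"wx":0,"wy":0,"wz":0},{"tx":0,"ty":-1,"tz":0,"wx":0,"wy":0,"wz":0},{"tx":0,"ty":-1,"tz":0,"wx":0,"wy":0,"wz":0},{"tx":0,"ty":-1,"tz":0,"wx":0,"wy":0,"wz":0}]' 0.5 15|tail -2
python3 - <<'E'
from h import *
st()
t=img("top");a=t["pixels"][165:315,135:275];b=t["pixels"][205:305,405:505]
A=cv2.resize(a,None,fx=4,fy=4,interpolation=cv2.INTER_CUBIC);B=cv2.resize(b,None,fx=2.3,fy=2.3)
o=np.zeros((600,790,3),np.uint8);o[:,:560]=A;o[:230,560:]=B;cv2.imwrite("pics/t3.png",o)
E
```

```text
ee_pos: [0.4964, -0.3604, 0.1816]
contact_force: [0.6, 0.6, -0.1]
grip_width: 0.276
gripper_force: 14.7
ee_pos: [0.4951, -0.3575, 0.0822]
grip_width: 0.5
gripper_force: 0.0
t22.73 p [ 0.5769 -0.0772  0.1962] yawx -0.1 z [ 0.002 -0.001 -1.   ] F [1.2 1.3 0.5] g 0.5 0.0 q [ 0.54  0.44 -0.58  1.75  0.28  1.03 -1.72]
```

View pics/t3.png

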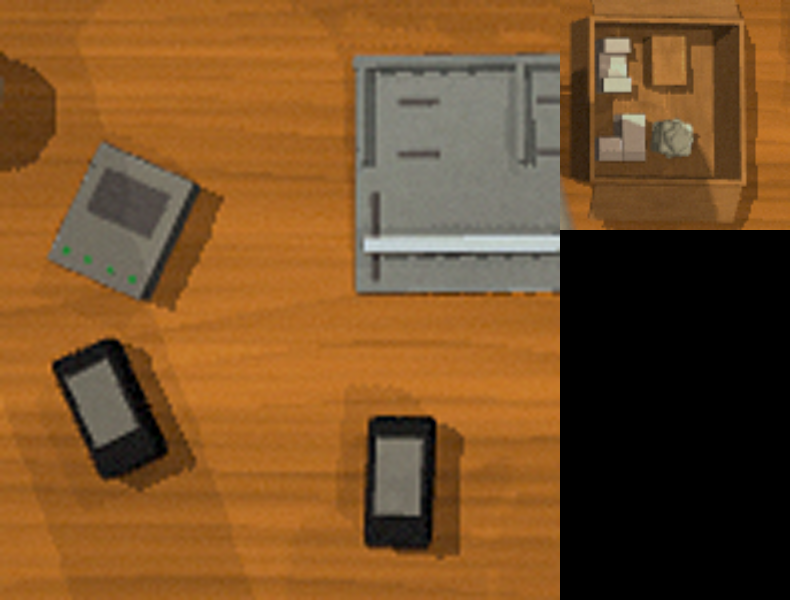

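All four scraps are in the carton. Adapter A at (110,410) was knocked a couple of cm; adapter B at (401,482) and the switch at (124,221) have not moved. I'll compute the grasps and turn the wrist half round, because joint 7 is near its limit.

```bash
python3 -m jog '[{"tx":0,"ty":-0.5,"tz":0,"wx":0,"wy":0,"wz":-0.029},{"tx":0,"ty":-0.5,"tz":0,"wx":0,"wy":0,"wz":-0.029},{"tx":0,"ty":0,"tz":0,"wx":0,"wy":0,"wz":-0.029},{"tx":0,"ty":0,"tz":0,"wx":0,"wy":0,"wz":-0.029},{"tx":0,"ty":0,"tz":0,"wx":0,"wy":0,"wz":-0.029},{"tx":0,"ty":0,"tz":0,"wx":0,"wy":0,"wz":-0.029},{"tx":0,"ty":0,"tz":0,"wx":0,"wy":0,"wz":-0.029},{"tx":0,"ty":0,"tz":0,"wx":0,"wy":0,"wz":-0.029},{"tx":0,"ty":0,"tz":0,"wx":0,"wy":0,"wz":-0.029},{"tx":0,"ty":0,"tz":0,"wx":0,"wy":0,"wz":-0.029},{"tx":0,"ty":0,"tz":0,"wx":0,"wy":0,"wz":-0.029},{"tx":0,"ty":0,"tz":0,"wx":0,"wy":0,"wz":-0.029}]' 0.95 15 >/dev/null
python3 -m jog '[{"tx":0,"ty":0,"tz":0,"wx":0,"wy":0,"wz":-0.029},{"tx":0,"ty":0,"tz":0,"wx":0,"wy":0,"wz":-0.029},{"tx":0,"ty":0,"tz":0,"wx":0,"wy":0,"wz":-0.029},{"tx":0,"ty":0,"tz":0,"wx":0,"wy":0,"wz":-0.029},{"tx":0,"ty":0,"tz":0,"wx":0,"wy":0,"wz":-0.029}]' 0.95 15 >/dev/null
python3 - <<'E'
from h import *
t=img("top")
T=lambda u,v:(135+(u+.5)/4-.5,165+(v+.5)/4-.5)
for n,c,z in(("A",[(53,363),(115,340),(167,450),(105,480)],.032),("B",[(370,418),(435,417),(433,549),(365,546)],.032),("sw",[(103,143),(195,184),(143,299),(49,257)],.028)):
    print(n,np.round([onz(t,T(*p),z)[:2] for p in c],4).tolist(), np.round(np.mean([onz(t,T(*p),z) for p in c],0),4))
    r=cv2.boxPoints(cv2.minAreaRect(np.float32([onz(t,T(*p),z)[:2] for p in c])));print(np.round(r,3).tolist())
E
python3 go.py .59 .307 .12 -25
```

```text
A [[0.5011, 0.345], [0.5153, 0.3076], [0.4489, 0.2743], [0.4306, 0.3115]] [0.474  0.3096 0.032 ]
[[0.4309999942779541, 0.3109999895095825], [0.4480000138282776, 0.27399998903274536], [0.5189999938011169, 0.30799999833106995], [0.5009999871253967, 0.3449999988079071]]
B [[0.4689, 0.1514], [0.4698, 0.1118], [0.3902, 0.112], [0.3918, 0.1532]] [0.4302 0.1321 0.032 ]
[[0.38999998569488525, 0.1120000034570694], [0.4699999988079071, 0.1120000034570694], [0.4699999988079071, 0.15299999713897705], [0.38999998569488525, 0.15299999713897705]]
sw [[0.6367, 0.3191], [0.6116, 0.2619], [0.5406, 0.2921], [0.566, 0.3503]] [0.5887 0.3059 0.028 ]
[[0.5410000085830688, 0.2919999957084656], [0.6110000014305115, 0.26100000739097595], [0.6370000243186951, 0.3190000057220459], [0.5659999847412109, 0.3499999940395355]]
t24.95 p [ 0.5733 -0.0396  0.1954] yawx 178.1 z [ 0.001 -0.001 -1.   ] F [ 0.5 -1.   0.1] g 0.952 0.0 q [ 0.9   0.73 -1.27  1.76  0.74  1.23  0.96]
wz tot 0.0641 then tx,ty,tz tot [3.285 8.03  1.886]
```

```bash
python3 -m jog '[{"tx":0,"ty":1,"tz":0,"wx":0,"wy":0,"wz":0.0205},{"tx":0,"ty":1,"tz":0,"wx":0,"wy":0,"wz":0.0205},{"tx":0,"ty":1,"tz":0,"wx":0,"wy":0,"wz":0.0205},{"tx":0,"ty":1,"tz":0,"wx":0,"wy":0,"wz":0},{"tx":0,"ty":1,"tz":0,"wx":0,"wy":0,"wz":0},{"tx":0,"ty":0,"tz":0,"wx":0,"wy":0,"wz":0}]' 0.98 15 >/dev/null; python3 go.py .5885 .306 .0135 -24
```

```text
t25.70 p [0.6273 0.1558 0.1961] yawx 155.4 z [ 0.002  0.002 -1.   ] F [-0.2  1.   0.5] g 0.979 0.0 q [ 0.43  0.75 -1.1   1.58  0.7   1.25  0.34]
wz tot -0.0017 then tx,ty,tz tot [2.414 3.036 4.565]
```

```bash
python3 -m jog '[{"tx":0.8,"ty":1,"tz":0,"wx":0,"wy":0,"wz":-0.0017},{"tx":0.8,"ty":1,"tz":0,"wx":0,"wy":0,"wz":0},{"tx":0.8,"ty":1,"tz":0.4,"wx":0,"wy":0,"wz":0},{"tx":0,"ty":0,"tz":1,"wx":0,"wy":0,"wz":0},{"tx":0,"ty":0,"tz":1,"wx":0,"wy":0,"wz":0},{"tx":0,"ty":0,"tz":0.6,"wx":0,"wy":0,"wz":0},{"tx":0,"ty":0,"tz":0,"wx":0,"wy":0,"wz":0},{"tx":0,"ty":0,"tz":0,"wx":0,"wy":0,"wz":0}]' 0.98 15 >/dev/null; python3 go.py .5885 .306 .0135 -24
```

```text
t26.70 p [0.59   0.3006 0.0764] yawx 155.8 z [ 0.002  0.001 -1.   ] F [-0.4  0.2 -0.2] g 0.98 0.0 q [ 0.12  0.89 -0.99  1.61  0.82  1.09  0.06]
wz tot -0.0005 then tx,ty,tz tot [0.09  0.107 1.573]
```

```bash
python3 -m jog '[{"tx":0.09,"ty":0.11,"tz":0.4,"wx":0,"wy":0,"wz":0},{"tx":0,"ty":0,"tz":0.6,"wx":0,"wy":0,"wz":0},{"tx":0,"ty":0,"tz":0.4,"wx":0,"wy":0,"wz":0},{"tx":0,"ty":0,"tz":0.17,"wx":0,"wy":0,"wz":0},{"tx":0,"ty":0,"tz":0,"wx":0,"wy":0,"wz":0}]' 0.98 15 >/dev/null; python3 go.py .5885 .306 .0135 -24
python3 -m jog '[{"tx":0,"ty":0,"tz":0,"wx":0,"wy":0,"wz":0},{"tx":0,"ty":0,"tz":0,"wx":0,"wy":0,"wz":0},{"tx":0,"ty":0,"tz":0,"wx":0,"wy":0,"wz":0},{"tx":0,"ty":0,"tz":-0.4,"wx":0,"wy":0,"wz":0},{"tx":0,"ty":0,"tz":-0.8,"wx":0,"wy":0,"wz":0},{"tx":0,"ty":0,"tz":-1,"wx":0,"wy":0,"wz":0},{"tx":0,"ty":0,"tz":0,"wx":0,"wy":0,"wz":0}]' 0 35 |tail -2; python3 go.py .645 .122 .04 0.9
```

```text
t27.32 p [0.5871 0.3057 0.0111] yawx 155.9 z [-0.001 -0.    -1.   ] F [-0.3  0.6  0.7] g 0.978 0.0 q [ 0.08  0.97 -0.92  1.63  0.89  1.01  0.01]
wz tot -0.0003 then tx,ty,tz tot [-0.029  0.022 -0.061]
grip_width: 0.692
gripper_force: 35.0
t28.20 p [0.5894 0.3077 0.1047] yawx 155.9 z [ 0.006  0.004 -1.   ] F [-0.6  0.5 -2.4] g 0.692 35.0 q [ 0.12  0.86 -1.01  1.6   0.79  1.13  0.07]
wz tot -0.0695 then tx,ty,tz tot [-1.316 -4.665  1.618]
```

```bash
python3 -m jog '[{"tx":0,"ty":0,"tz":0,"wx":0,"wy":0,"wz":-0.0232},{"tx":0,"ty":0,"tz":0,"wx":0,"wy":0,"wz":-0.0232},{"tx":0,"ty":0,"tz":0,"wx":0,"wy":0,"wz":-0.0232},{"tx":-0.24,"ty":-0.9,"tz":0,"wx":0,"wy":0,"wz":0},{"tx":-0.25,"ty":-1,"tz":0,"wx":0,"wy":0,"wz":0},{"tx":-0.25,"ty":-1,"tz":0,"wx":0,"wy":0,"wz":0},{"tx":-0.25,"ty":-1,"tz":0,"wx":0,"wy":0,"wz":0},{"tx":-0.25,"ty":-0.8,"tz":0,"wx":0,"wy":0,"wz":0},{"tx":0,"ty":0,"tz":0.5,"wx":0,"wy":0,"wz":0},{"tx":0,"ty":0,"tz":0.5,"wx":0,"wy":0,"wz":0},{"tx":0,"ty":0,"tz":0,"wx":0,"wy":0,"wz":0},{"tx":0,"ty":0,"tz":0,"wx":0,"wy":0,"wz":0}]' - 35 |tail -2; python3 go.py .642 .119 .020 0.9
```

```text
grip_width: 0.694
gripper_force: 35.0
t29.70 p [0.6397 0.1204 0.06  ] yawx -178.9 z [-0.     0.001 -1.   ] F [-0.8 -0.1 -1.2] g 0.694 35.0 q [ 0.45  0.95 -1.06  1.65  0.91  1.11  0.72]
wz tot 0.0005 then tx,ty,tz tot [-0.058 -0.035  0.999]
```

```bash
python3 -m jog '[{"tx":-0.05,"ty":-0.03,"tz":0.3,"wx":0,"wy":0,"wz":0},{"tx":0,"ty":0,"tz":0.3,"wx":0,"wy":0,"wz":0},{"tx":0,"ty":0,"tz":0.25,"wx":0,"wy":0,"wz":0},{"tx":0,"ty":0,"tz":0.12,"wx":0,"wy":0,"wz":0},{"tx":0,"ty":0,"tz":0,"wx":0,"wy":0,"wz":0},{"tx":0,"ty":0,"tz":0,"wx":0,"wy":0,"wz":0}]' - 35 >/dev/null; python3 go.py .642 .119 .018 0.9
```

```text
t30.45 p [0.6425 0.1176 0.0215] yawx -179.1 z [ 0.001  0.    -1.   ] F [-0.7  0.4 -1.3] g 0.696 35.0 q [ 0.44  1.   -1.02  1.65  0.96  1.07  0.7 ]
wz tot 0.0001 then tx,ty,tz tot [0.012 0.034 0.088]
```

Not yet touching: lower in 1 mm steps.

```bash
python3 -m jog '[{"tx":0,"ty":0,"tz":0.04,"wx":0,"wy":0,"wz":0},{"tx":0,"ty":0,"tz":0.04,"wx":0,"wy":0,"wz":0},{"tx":0,"ty":0,"tz":0,"wx":0,"wy":0,"wz":0},{"tx":0,"ty":0,"tz":0,"wx":0,"wy":0,"wz":0}]' - 35 >/dev/null; python3 go.py .642 .119 .018 0.9;  python3 -m jog '[{"tx":0,"ty":0,"tz":0.02,"wx":0,"wy":0,"wz":0},{"tx":0,"ty":0,"tz":0,"wx":0,"wy":0,"wz":0},{"tx":0,"ty":0,"tz":0,"wx":0,"wy":0,"wz":0}]' - 35 >/dev/null; python3 go.py .642 .119 .018 0.9
```

```text
t30.95 p [0.6425 0.1174 0.0186] yawx -179.1 z [ 0.001 -0.    -1.   ] F [-0.5 -1.2  3.8] g 0.694 35.0 q [ 0.44  1.   -1.02  1.65  0.96  1.06  0.7 ]
wz tot 0.0001 then tx,ty,tz tot [0.012 0.04  0.014]
t31.32 p [0.6425 0.1174 0.0185] yawx -179.1 z [ 0.001 -0.001 -1.   ] F [-3.2 -2.4  9.9] g 0.696 35.0 q [ 0.44  1.   -1.02  1.65  0.96  1.06  0.7 ]
wz tot 0.0001 then tx,ty,tz tot [0.012 0.04  0.013]
```

```bash
python3 -m jog '[{"tx":0,"ty":0.05,"tz":-0.02,"wx":0,"wy":0,"wz":0},{"tx":0,"ty":0.05,"tz":0,"wx":0,"wy":0,"wz":0},{"tx":0,"ty":0.05,"tz":0,"wx":0,"wy":0,"wz":0},{"tx":0,"ty":0,"tz":0,"wx":0,"wy":0,"wz":0}]' - 35 >/dev/null; python3 go.py .642 .125 .018 0.9;  python3 -m jog '[{"tx":0,"ty":0.04,"tz":0,"wx":0,"wy":0,"wz":0},{"tx":0,"ty":0,"tz":0,"wx":0,"wy":0,"wz":0},{"tx":0,"ty":0,"tz":0,"wx":0,"wy":0,"wz":0}]' - 35 >/dev/null; python3 go.py .642 .125 .018 0.9
```

```text
t31.82 p [0.6433 0.1224 0.0186] yawx -179.1 z [ 0.002 -0.001 -1.   ] F [ 0.2 -3.2  6.4] g 0.694 35.0 q [ 0.43  1.   -1.01  1.65  0.96  1.06  0.69]
wz tot -0.0001 then tx,ty,tz tot [0.031 0.065 0.015]
t32.20 p [0.6433 0.1239 0.0186] yawx -179.1 z [ 0.002 -0.001 -1.   ] F [-0.6 -4.   6.2] g 0.694 35.0 q [ 0.42  1.   -1.01  1.65  0.96  1.06  0.69]
wz tot -0.0001 then tx,ty,tz tot [0.033 0.029 0.015]
```

```bash
python3 -m jog '[{"tx":0,"ty":0.05,"tz":0,"wx":0,"wy":0,"wz":0},{"tx":0,"ty":0,"tz":0,"wx":0,"wy":0,"wz":0},{"tx":0,"ty":0,"tz":0,"wx":0,"wy":0,"wz":0}]' - 35 >/dev/null; python3 go.py .642 .125 .018 0.9;  python3 -m jog '[{"tx":0,"ty":0.05,"tz":0,"wx":0,"wy":0,"wz":0},{"tx":0,"ty":0,"tz":0,"wx":0,"wy":0,"wz":0},{"tx":0,"ty":0,"tz":0,"wx":0,"wy":0,"wz":0}]' - 35 >/dev/null; python3 go.py .642 .125 .018 0.9
```

```text
t32.58 p [0.6433 0.1259 0.0186] yawx -179.1 z [ 0.002 -0.001 -1.   ] F [ 0.8 -3.7  6.3] g 0.695 35.0 q [ 0.42  1.   -1.01  1.65  0.96  1.06  0.69]
wz tot -0.0001 then tx,ty,tz tot [ 0.034 -0.022  0.015]
t32.95 p [0.6433 0.126  0.0186] yawx -179.2 z [ 0.001 -0.004 -1.   ] F [-1.9 -7.7  8.9] g 0.691 35.0 q [ 0.42  1.   -1.01  1.65  0.96  1.07  0.69]
wz tot -0.0003 then tx,ty,tz tot [ 0.033 -0.024  0.016]
```

```bash
python3 -m jog '[{"tx":-0.05,"ty":0,"tz":0,"wx":0,"wy":0,"wz":0},{"tx":-0.05,"ty":0,"tz":0,"wx":0,"wy":0,"wz":0},{"tx":0,"ty":0,"tz":0,"wx":0,"wy":0,"wz":0},{"tx":0,"ty":0,"tz":0,"wx":0,"wy":0,"wz":0}]' - 35 >/dev/null; python3 go.py .648 .125 .018 0.9;  python3 -m jog '[{"tx":-0.05,"ty":0,"tz":0,"wx":0,"wy":0,"wz":0},{"tx":0,"ty":0,"tz":0,"wx":0,"wy":0,"wz":0},{"tx":0,"ty":0,"tz":0,"wx":0,"wy":0,"wz":0}]' - 35 >/dev/null; python3 go.py .648 .125 .018 0.9
```

```text
t33.45 p [0.6435 0.126  0.0187] yawx -179.1 z [-0.005 -0.006 -1.   ] F [-11.4 -10.6  17.9] g 0.695 35.0 q [ 0.41  1.   -1.01  1.64  0.96  1.08  0.69]
wz tot -0.0001 then tx,ty,tz tot [-0.113 -0.026  0.017]
t33.83 p [0.6444 0.126  0.0187] yawx -179.1 z [-0.007 -0.007 -1.   ] F [-15.4 -11.6  20. ] g 0.695 35.0 q [ 0.41  1.01 -1.01  1.63  0.96  1.08  0.69]
wz tot -0.0 then tx,ty,tz tot [-0.089 -0.026  0.016]
```

```bash
python3 -m jog '[{"tx":0.06,"ty":-0.03,"tz":-0.01,"wx":0,"wy":0,"wz":0},{"tx":0,"ty":0,"tz":0,"wx":0,"wy":0,"wz":0}]' - 35 >/dev/null; python3 -m jog '[{"tx":0,"ty":0,"tz":0,"wx":0,"wy":0,"wz":0},{"tx":0,"ty":0,"tz":0,"wx":0,"wy":0,"wz":0},{"tx":0,"ty":0,"tz":-0.4,"wx":0,"wy":0,"wz":0},{"tx":0,"ty":0,"tz":-1,"wx":0,"wy":0,"wz":0},{"tx":0,"ty":0,"tz":-1,"wx":0,"wy":0,"wz":0},{"tx":0,"ty":0,"tz":0,"wx":0,"wy":0,"wz":0}]' 0.85 15 >/dev/null; python3 go.py .430 .132 .0135 -1.5
```

```text
t34.83 p [0.6481 0.1299 0.1193] yawx -179.0 z [ 0.007  0.003 -1.   ] F [-0.3  0.3 -0.5] g 0.852 0.0 q [ 0.46  0.9  -1.11  1.6   0.85  1.19  0.75]
wz tot 0.0068 then tx,ty,tz tot [ 5.451 -0.089  2.645]
```

```bash
python3 -m jog '[{"tx":0,"ty":0,"tz":0,"wx":0.0005,"wy":0.0011,"wz":0.0068},{"tx":0.9,"ty":0,"tz":0,"wx":0,"wy":0,"wz":0},{"tx":0.9,"ty":0,"tz":0,"wx":0,"wy":0,"wz":0},{"tx":0.9,"ty":0,"tz":0,"wx":0,"wy":0,"wz":0},{"tx":0.9,"ty":0,"tz":0,"wx":0,"wy":0,"wz":0},{"tx":0.9,"ty":0,"tz":0,"wx":0,"wy":0,"wz":0},{"tx":0.9,"ty":-0.05,"tz":0.2,"wx":0,"wy":0,"wz":0},{"tx":0,"ty":0,"tz":0.8,"wx":0,"wy":0,"wz":0},{"tx":0,"ty":0,"tz":0.3,"wx":0,"wy":0,"wz":0},{"tx":0,"ty":0,"tz":0,"wx":0,"wy":0,"wz":0},{"tx":0,"ty":0,"tz":0,"wx":0,"wy":0,"wz":0}]' 0.8 15 >/dev/null; python3 go.py .430 .132 .0135 -1.5
```

```text
t36.20 p [0.43   0.132  0.0643] yawx 178.5 z [-0.006 -0.002 -1.   ] F [-0.4  0.4 -0.4] g 0.796 0.0 q [ 0.57  0.71 -1.16  2.14  0.87  0.9   0.42]
wz tot -0.0001 then tx,ty,tz tot [-1.00e-03 -1.00e-03  1.27e+00]
```

```bash
python3 -m jog '[{"tx":0,"ty":0,"tz":0.4,"wx":0,"wy":0,"wz":0},{"tx":0,"ty":0,"tz":0.5,"wx":0,"wy":0,"wz":0},{"tx":0,"ty":0,"tz":0.3,"wx":0,"wy":0,"wz":0},{"tx":0,"ty":0,"tz":0.05,"wx":0,"wy":0,"wz":0},{"tx":0,"ty":0,"tz":0,"wx":0,"wy":0,"wz":0}]' 0.8 15 >/dev/null; python3 go.py .43 .132 .0135 -1.5
python3 -m jog '[{"tx":0,"ty":0,"tz":0,"wx":0,"wy":0,"wz":0},{"tx":0,"ty":0,"tz":0,"wx":0,"wy":0,"wz":0},{"tx":0,"ty":0,"tz":0,"wx":0,"wy":0,"wz":0},{"tx":0,"ty":0,"tz":-0.4,"wx":0,"wy":0,"wz":0},{"tx":0,"ty":0,"tz":-0.8,"wx":0,"wy":0,"wz":0},{"tx":0,"ty":0,"tz":-1,"wx":0,"wy":0,"wz":0},{"tx":0,"ty":0,"tz":0,"wx":0,"wy":0,"wz":0}]' 0 35 |tail -2; python3 go.py .642 .032 .06 0.9
```

```text
t36.83 p [0.4291 0.1316 0.0139] yawx 178.5 z [-0.007 -0.003 -1.   ] F [-0.5  0.2  0.5] g 0.798 0.0 q [ 0.49  0.78 -1.05  2.16  0.98  0.82  0.34]
wz tot -0.0 then tx,ty,tz tot [-0.023  0.011  0.011]
grip_width: 0.428
gripper_force: 34.9
t37.70 p [0.4313 0.1322 0.1039] yawx 178.5 z [-0.002 -0.002 -1.   ] F [ 0.3  0.4 -0.2] g 0.428 34.9 q [ 0.63  0.65 -1.24  2.12  0.78  0.95  0.48]
wz tot -0.0068 then tx,ty,tz tot [-5.227 -2.586  1.097]
```

```bash
python3 -m jog '[{"tx":-0.25,"ty":-0.3,"tz":0,"wx":0,"wy":0,"wz":-0.0068},{"tx":-1,"ty":-0.5,"tz":0,"wx":0,"wy":0,"wz":0},{"tx":-1,"ty":-0.5,"tz":0,"wx":0,"wy":0,"wz":0},{"tx":-1,"ty":-0.5,"tz":0,"wx":0,"wy":0,"wz":0},{"tx":-1,"ty":-0.5,"tz":0,"wx":0,"wy":0,"wz":0},{"tx":-1,"ty":-0.26,"tz":0,"wx":0,"wy":0,"wz":0},{"tx":0,"ty":0,"tz":0.5,"wx":0,"wy":0,"wz":0},{"tx":0,"ty":0,"tz":0.7,"wx":0,"wy":0,"wz":0},{"tx":0,"ty":0,"tz":0.5,"wx":0,"wy":0,"wz":0},{"tx":0,"ty":0,"tz":0.2,"wx":0,"wy":0,"wz":0},{"tx":0,"ty":0,"tz":0,"wx":0,"wy":0,"wz":0},{"tx":0,"ty":0,"tz":0,"wx":0,"wy":0,"wz":0}]' - 35 |tail -2; python3 go.py .643 .033 .021 0.9
```

```text
grip_width: 0.429
gripper_force: 35.0
t39.20 p [0.6388 0.0331 0.0274] yawx -178.9 z [-0.008 -0.005 -1.   ] F [-9.8 -3.1 25.1] g 0.429 35.0 q [ 0.58  0.98 -1.03  1.68  0.95  1.07  0.82]
wz tot 0.0004 then tx,ty,tz tot [-0.105 -0.004  0.16 ]
```

```bash
python3 -m jog '[{"tx":0,"ty":0,"tz":-0.1,"wx":0,"wy":0,"wz":0},{"tx":0,"ty":0,"tz":0,"wx":0,"wy":0,"wz":0}]' - 35|grep -E "ee|force"; python3 - <<'E'
from h import *
s=img("scene");a=cv2.resize(s["pixels"][170:270,190:340],None,fx=5.3,fy=5.3,interpolation=cv2.INTER_CUBIC);cv2.imwrite("pics/s4.png",a)
E
```

```text
ee_pos: [0.6395, 0.032, 0.028]
contact_force: [0.8, -0.4, -1.0]
gripper_force: 35.0
```

View pics/s4.png

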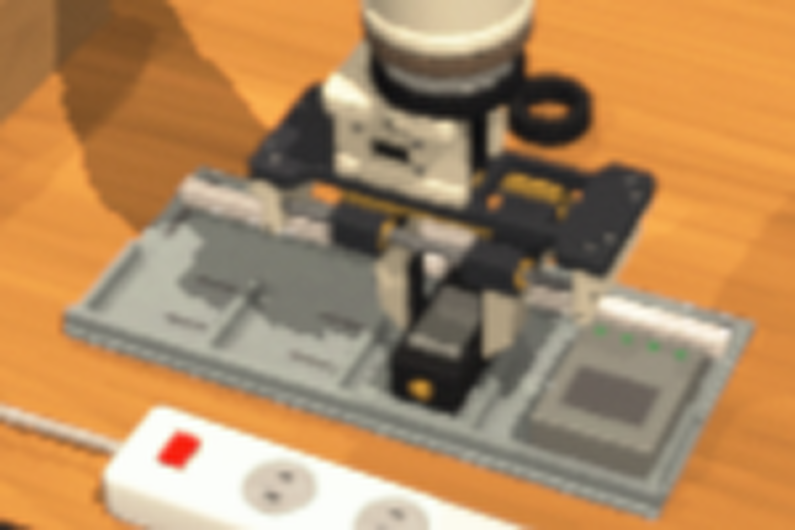

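The scene crop shows the switch in the wide bay at (620,400) and the adapter between the fins of bay 1 at (440,350). The adapter sits lower in the grip than before, so the grip must have slackened. I'll set it down and re-grip.

```bash
python3 -m jog '[{"tx":0,"ty":0,"tz":0.03,"wx":0,"wy":0,"wz":0},{"tx":0,"ty":0,"tz":0,"wx":0,"wy":0,"wz":0}]' - 35|grep -E "ee|force"; python3 -m jog '[{"tx":0,"ty":0,"tz":0,"wx":0,"wy":0,"wz":0},{"tx":0,"ty":0,"tz":0,"wx":0,"wy":0,"wz":0},{"tx":0,"ty":0,"tz":-0.3,"wx":0,"wy":0,"wz":0},{"tx":0,"ty":0,"tz":0,"wx":0,"wy":0,"wz":0},{"tx":0,"ty":0,"tz":0,"wx":0,"wy":0,"wz":0}]' 0.65 15 >/dev/null; python3 go.py .642 .032 .019 0.9
```

```text
ee_pos: [0.6396, 0.0319, 0.0275]
contact_force: [-2.9, -1.2, 5.3]
gripper_force: 35.0
t40.38 p [0.6405 0.032  0.0398] yawx -179.1 z [-0.006 -0.003 -1.   ] F [-0.  -0.7  0.2] g 0.654 0.0 q [ 0.59  0.97 -1.04  1.67  0.93  1.09  0.83]
wz tot 0.0001 then tx,ty,tz tot [-0.038  0.001  0.519]
```

```bash
python3 -m jog '[{"tx":-0.03,"ty":0,"tz":0.2,"wx":-0.0005,"wy":-0.001,"wz":0},{"tx":0,"ty":0,"tz":0.2,"wx":0,"wy":0,"wz":0},{"tx":0,"ty":0,"tz":0.12,"wx":0,"wy":0,"wz":0},{"tx":0,"ty":0,"tz":0,"wx":0,"wy":0,"wz":0}]' 0.65 15 >/dev/null; python3 go.py .642 .032 .019 0.9
python3 -m jog '[{"tx":0,"ty":0,"tz":0,"wx":0,"wy":0,"wz":0},{"tx":0,"ty":0,"tz":0,"wx":0,"wy":0,"wz":0},{"tx":0,"ty":0,"tz":0,"wx":0,"wy":0,"wz":0},{"tx":0,"ty":0.05,"tz":0,"wx":0,"wy":0,"wz":0},{"tx":0,"ty":0.05,"tz":0,"wx":0,"wy":0,"wz":0},{"tx":0,"ty":0,"tz":0,"wx":0,"wy":0,"wz":0}]' 0 25 |tail -2; python3 go.py .642 .039 .019 0.9
```

```text
t40.88 p [0.6409 0.032  0.0179] yawx -179.1 z [-0.002  0.    -1.   ] F [ 0.4 -0.6 -0. ] g 0.65 0.0 q [ 0.58  0.99 -1.02  1.68  0.96  1.05  0.82]
wz tot 0.0001 then tx,ty,tz tot [-0.027 -0.    -0.029]
grip_width: 0.431
gripper_force: 25.0
t41.62 p [0.6416 0.0361 0.0189] yawx -179.1 z [-0.  0. -1.] F [-0.5 -1.7  2.8] g 0.431 25.0 q [ 0.57  0.99 -1.02  1.68  0.96  1.05  0.81]
wz tot 0.0001 then tx,ty,tz tot [-0.01   0.072 -0.001]
```

```bash
python3 -m jog '[{"tx":0,"ty":0.05,"tz":0,"wx":0,"wy":0,"wz":0},{"tx":0,"ty":0,"tz":0,"wx":0,"wy":0,"wz":0},{"tx":0,"ty":0,"tz":0,"wx":0,"wy":0,"wz":0}]' - 25 >/dev/null; python3 go.py .642 .039 .019 0.9;  python3 -m jog '[{"tx":0,"ty":0.06,"tz":0,"wx":0,"wy":0,"wz":0},{"tx":0,"ty":0,"tz":0,"wx":0,"wy":0,"wz":0},{"tx":0,"ty":0,"tz":0,"wx":0,"wy":0,"wz":0}]' - 25 >/dev/null; python3 go.py .642 .039 .019 0.9
```

```text
t42.00 p [0.6416 0.0379 0.0189] yawx -179.1 z [-0.  0. -1.] F [-0. -3.  6.] g 0.435 25.0 q [ 0.57  0.99 -1.02  1.68  0.96  1.05  0.81]
wz tot 0.0001 then tx,ty,tz tot [-0.009  0.027 -0.002]
t42.38 p [0.6417 0.0389 0.019 ] yawx -179.1 z [-0.    -0.002 -1.   ] F [ 0.6 -5.5  6.7] g 0.435 25.0 q [ 0.57  0.99 -1.02  1.68  0.96  1.05  0.81]
wz tot -0.0001 then tx,ty,tz tot [-0.009  0.002 -0.001]
```

```bash
python3 -m jog '[{"tx":-0.05,"ty":0,"tz":0,"wx":0,"wy":0,"wz":0},{"tx":-0.05,"ty":0,"tz":0,"wx":0,"wy":0,"wz":0},{"tx":-0.05,"ty":0,"tz":0,"wx":0,"wy":0,"wz":0},{"tx":0,"ty":0,"tz":0,"wx":0,"wy":0,"wz":0}]' - 25 >/dev/null; python3 go.py .65 .039 .019 0.9;  python3 -m jog '[{"tx":-0.05,"ty":0,"tz":0,"wx":0,"wy":0,"wz":0},{"tx":0,"ty":0,"tz":0,"wx":0,"wy":0,"wz":0},{"tx":0,"ty":0,"tz":0,"wx":0,"wy":0,"wz":0}]' - 25 >/dev/null; python3 go.py .65 .039 .019 0.9
```

```text
t42.88 p [0.6435 0.0389 0.0189] yawx -179.1 z [-0.008 -0.004 -1.   ] F [-12.   -7.5  17. ] g 0.43 25.0 q [ 0.56  0.99 -1.02  1.67  0.96  1.07  0.82]
wz tot 0.0001 then tx,ty,tz tot [-0.162 -0.001 -0.003]
t43.25 p [0.6456 0.0389 0.0189] yawx -179.1 z [-0.008 -0.004 -1.   ] F [-13.   -6.7  16.9] g 0.434 25.0 q [ 0.56  1.   -1.02  1.66  0.96  1.07  0.82]
wz tot 0.0001 then tx,ty,tz tot [-0.111  0.    -0.003]
```

```bash
python3 -m jog '[{"tx":0.06,"ty":-0.02,"tz":-0.01,"wx":0,"wy":0,"wz":0},{"tx":0,"ty":0,"tz":0,"wx":0,"wy":0,"wz":0}]' - 25 >/dev/null; python3 -m jog '[{"tx":0,"ty":0,"tz":0,"wx":0,"wy":0,"wz":0},{"tx":0,"ty":0,"tz":0,"wx":0,"wy":0,"wz":0},{"tx":0,"ty":0,"tz":-0.4,"wx":0,"wy":0,"wz":0},{"tx":0,"ty":0,"tz":-1,"wx":0,"wy":0,"wz":0},{"tx":0,"ty":0,"tz":-1,"wx":0,"wy":0,"wz":0},{"tx":0,"ty":0,"tz":0,"wx":0,"wy":0,"wz":-0.0235},{"tx":0,"ty":0,"tz":0,"wx":0,"wy":0,"wz":-0.0235},{"tx":0,"ty":0,"tz":0,"wx":0,"wy":0,"wz":-0.0235},{"tx":0,"ty":0,"tz":0,"wx":0,"wy":0,"wz":0}]' 0.65 15 >/dev/null; python3 go.py .474 .3096 .0135 25.3
python3 - <<'E'
from h import *
t=img("top");crop(t,"t5.png",135,165,235,140,3.4)
E
```

```text
t44.62 p [0.6472 0.0402 0.1158] yawx -153.8 z [-0.     0.001 -1.   ] F [-0.3  0.4  0.3] g 0.651 0.0 q [ 0.64  0.94 -1.19  1.63  0.92  1.23  1.28]
wz tot 0.0026 then tx,ty,tz tot [1.035 7.94  2.559]
```

View pics/t5.png

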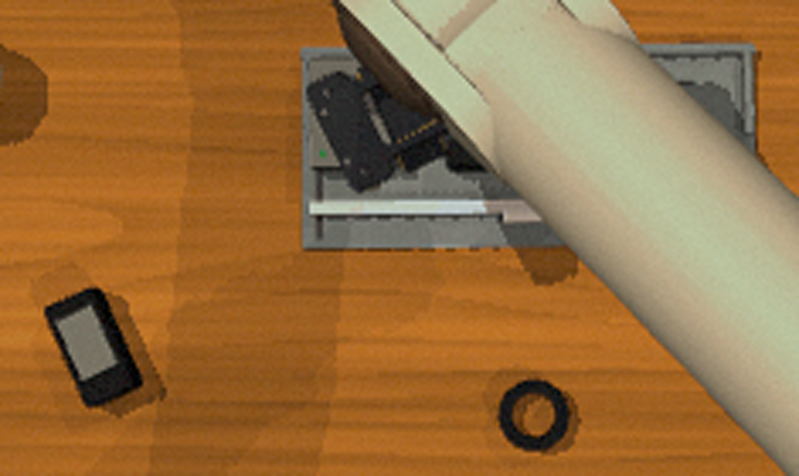

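The top crop shows adapter A still at (93,348), where I measured it. I'll pick it up.

```bash
python3 -m jog '[{"tx":0,"ty":0.94,"tz":0,"wx":0,"wy":0,"wz":0.0026},{"tx":0.15,"ty":1,"tz":0,"wx":0,"wy":0,"wz":0},{"tx":0.15,"ty":1,"tz":0,"wx":0,"wy":0,"wz":0},{"tx":0.15,"ty":1,"tz":0,"wx":0,"wy":0,"wz":0},{"tx":0.15,"ty":1,"tz":0,"wx":0,"wy":0,"wz":0},{"tx":0.15,"ty":1,"tz":0,"wx":0,"wy":0,"wz":0},{"tx":0.15,"ty":1,"tz":0,"wx":0,"wy":0,"wz":0},{"tx":0.13,"ty":1,"tz":0,"wx":0,"wy":0,"wz":0},{"tx":0,"ty":0,"tz":0.6,"wx":0,"wy":0,"wz":0},{"tx":0,"ty":0,"tz":0.6,"wx":0,"wy":0,"wz":0},{"tx":0,"ty":0,"tz":0,"wx":0,"wy":0,"wz":0},{"tx":0,"ty":0,"tz":0,"wx":0,"wy":0,"wz":0}]' 0.8 15 >/dev/null; python3 go.py .474 .3096 .0135 25.3
```

```text
t46.17 p [0.4736 0.308  0.0671] yawx -154.7 z [-0.001  0.    -1.   ] F [-0.5 -0.  -0.4] g 0.802 0.0 q [ 0.19  0.88 -1.15  1.87  0.94  1.06  0.65]
wz tot -0.0001 then tx,ty,tz tot [-0.027  0.031  1.339]
```

```bash
python3 -m jog '[{"tx":-0.03,"ty":0.03,"tz":0.4,"wx":0,"wy":0,"wz":0},{"tx":0,"ty":0,"tz":0.5,"wx":0,"wy":0,"wz":0},{"tx":0,"ty":0,"tz":0.3,"wx":0,"wy":0,"wz":0},{"tx":0,"ty":0,"tz":0.1,"wx":0,"wy":0,"wz":0},{"tx":0,"ty":0,"tz":0,"wx":0,"wy":0,"wz":0}]' 0.8 15 >/dev/null; python3 go.py .474 .3096 .0135 25.3
python3 -m jog '[{"tx":0,"ty":0,"tz":0,"wx":0,"wy":0,"wz":0},{"tx":0,"ty":0,"tz":0,"wx":0,"wy":0,"wz":0},{"tx":0,"ty":0,"tz":0,"wx":0,"wy":0,"wz":0},{"tx":0,"ty":0,"tz":-0.4,"wx":0,"wy":0,"wz":0},{"tx":0,"ty":0,"tz":-0.8,"wx":0,"wy":0,"wz":0},{"tx":0,"ty":0,"tz":-1,"wx":0,"wy":0,"wz":0},{"tx":0,"ty":0,"tz":0,"wx":0,"wy":0,"wz":0}]' 0 40 |tail -2; python3 go.py .642 -.117 .10 0.9
```

```text
t46.80 p [0.4733 0.3104 0.0149] yawx -154.6 z [-0.001  0.    -1.   ] F [-1.1  0.4  0.7] g 0.796 0.0 q [ 0.14  0.95 -1.08  1.88  1.02  1.    0.61]
wz tot 0.0003 then tx,ty,tz tot [-0.006 -0.026  0.036]
grip_width: 0.427
gripper_force: 39.9
t47.67 p [0.4751 0.3121 0.1071] yawx -154.6 z [ 0.004  0.003 -1.   ] F [ 0.7  1.  -2.2] g 0.427 39.9 q [ 0.21  0.84 -1.2   1.85  0.88  1.11  0.69]
wz tot 0.068 then tx,ty,tz tot [ -4.004 -10.792   0.177]
```

```bash
python3 -m jog '[{"tx":0,"ty":0,"tz":0,"wx":0,"wy":0,"wz":0.0227},{"tx":0,"ty":0,"tz":0,"wx":0,"wy":0,"wz":0.0227},{"tx":0,"ty":0,"tz":0,"wx":0,"wy":0,"wz":0.0227},{"tx":-0.4,"ty":-1,"tz":0,"wx":0,"wy":0,"wz":0},{"tx":-0.4,"ty":-1,"tz":0,"wx":0,"wy":0,"wz":0},{"tx":-0.4,"ty":-1,"tz":0,"wx":0,"wy":0,"wz":0},{"tx":-0.4,"ty":-1,"tz":0,"wx":0,"wy":0,"wz":0},{"tx":-0.4,"ty":-1,"tz":0,"wx":0,"wy":0,"wz":0},{"tx":-0.4,"ty":-1,"tz":0,"wx":0,"wy":0,"wz":0},{"tx":-0.4,"ty":-1,"tz":0,"wx":0,"wy":0,"wz":0},{"tx":-0.4,"ty":-1,"tz":0,"wx":0,"wy":0,"wz":0},{"tx":-0.4,"ty":-1,"tz":0,"wx":0,"wy":0,"wz":0}]' - 40 |tail -2
python3 -m jog '[{"tx":-0.4,"ty":-1,"tz":0,"wx":0,"wy":0,"wz":0},{"tx":0,"ty":-0.8,"tz":0,"wx":0,"wy":0,"wz":0},{"tx":0,"ty":0,"tz":0.5,"wx":0,"wy":0,"wz":0},{"tx":0,"ty":0,"tz":0.7,"wx":0,"wy":0,"wz":0},{"tx":0,"ty":0,"tz":0,"wx":0,"wy":0,"wz":0},{"tx":0,"ty":0,"tz":0,"wx":0,"wy":0,"wz":0}]' - 40 |tail -2; python3 go.py .644 -.117 .0215 0.9
```

```text
grip_width: 0.426
gripper_force: 39.9
grip_width: 0.428
gripper_force: 39.9
t49.92 p [ 0.64   -0.1175  0.0549] yawx -179.0 z [-0.001  0.001 -1.   ] F [ 0.2 -0.4 -1.8] g 0.428 39.9 q [ 0.82  0.96 -1.05  1.65  0.91  1.1   1.09]
wz tot 0.0003 then tx,ty,tz tot [-0.101  0.01   0.835]
```

```bash
python3 -m jog '[{"tx":-0.1,"ty":0.01,"tz":0.3,"wx":0,"wy":0,"wz":0},{"tx":0,"ty":0,"tz":0.3,"wx":0,"wy":0,"wz":0},{"tx":0,"ty":0,"tz":0.15,"wx":0,"wy":0,"wz":0},{"tx":0,"ty":0,"tz":0.06,"wx":0,"wy":0,"wz":0},{"tx":0,"ty":0,"tz":0,"wx":0,"wy":0,"wz":0},{"tx":0,"ty":0,"tz":0,"wx":0,"wy":0,"wz":0}]' - 40 >/dev/null; python3 go.py .644 -.117 .0205 0.9;  python3 -m jog '[{"tx":0,"ty":0,"tz":0.03,"wx":0,"wy":0,"wz":0},{"tx":0,"ty":0,"tz":0,"wx":0,"wy":0,"wz":0},{"tx":0,"ty":0,"tz":0,"wx":0,"wy":0,"wz":0}]' - 40 >/dev/null; python3 go.py .644 -.111 .02 0.9
```

```text
t50.67 p [ 0.6455 -0.1168  0.0301] yawx -179.1 z [ 0.002 -0.001 -1.   ] F [-17.5   1.5  46.3] g 0.431 40.0 q [ 0.8   0.99 -1.02  1.64  0.95  1.08  1.07]
wz tot 0.0001 then tx,ty,tz tot [ 0.039 -0.006  0.24 ]
t51.05 p [ 0.6457 -0.1168  0.0299] yawx -179.1 z [ 0.003 -0.002 -1.   ] F [-19.1   0.7  51.7] g 0.427 40.0 q [ 0.8   0.99 -1.02  1.64  0.95  1.08  1.07]
wz tot 0.0001 then tx,ty,tz tot [0.039 0.145 0.248]
```

```bash
python3 -m jog '[{"tx":0,"ty":0,"tz":-0.2,"wx":0,"wy":0,"wz":0},{"tx":0,"ty":0,"tz":-0.2,"wx":0,"wy":0,"wz":0},{"tx":0,"ty":0,"tz":0,"wx":0,"wy":0,"wz":0}]' - 40|grep -E "ee|force"; python3 - <<'E'
from h import *
s=img("scene");a=cv2.resize(s["pixels"][170:275,190:340],None,fx=5.3,fy=5.3,interpolation=cv2.INTER_CUBIC);cv2.imwrite("pics/s6.png",a)
st()
E
```

```text
ee_pos: [0.6442, -0.119, 0.0372]
contact_force: [-0.5, 0.5, -1.5]
gripper_force: 40.0
t51.48 p [ 0.6438 -0.119   0.0367] yawx -179.2 z [-0.001  0.    -1.   ] F [-1.1 -0.4 -1.9] g 0.431 40.0 q [ 0.8   0.98 -1.03  1.64  0.93  1.09  1.08]
```

View pics/s6.png

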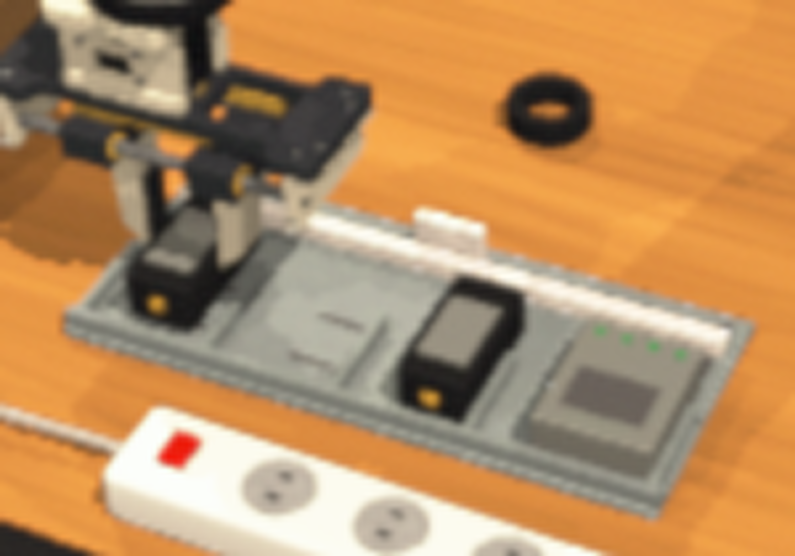

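The scene crop shows adapter B flat in bay 1 with its end mark at (430,398) and the switch in its bay. Adapter A is held above bay 3 with its end mark at (157,303). I'll work out where A's far end is.

```bash
python3 - <<'E'
from h import *
s=img("scene")
S=lambda u,v:(190+(u+.5)/5.3-.5,170+(v+.5)/5.3-.5)
def ony(uv,y):
    o,v=ray(s,S(*uv)); return np.round((o+v*(y-o[1])/v[1])*1000,1)
print("A dot",ony((157,303),-.119),"B dot",ony((430,398),.039))
print("A far top edge mid",ony((172,280),-.119),"A far bottom mid",ony((165,325),-.119))
print("A label far/near", ony((172,270),-.119), ony((200,215),-.119))
print("B far top mid",ony((440,372),.039),"B far bot mid",ony((430,413),.039),"B near top mid",ony((497,285),.039))
print("B label",ony((447,360),.039), ony((480,297),.039))
print("ledge corner FR",np.round(onz(s,S(70,318),.016)*1000,1),"FL",np.round(onz(s,S(655,510),.016)*1000,1))
E
```

```text
A dot [ 685.1 -119.    28.9] B dot [683.3  39.   21.7]
A far top edge mid [ 669.1 -119.    32. ] A far bottom mid [ 680.6 -119.     9.3]
A label far/near [ 667.9 -119.    38.1] [ 636.1 -119.    51.6]
B far top mid [671.3  39.   29.3] B far bot mid [683.9  39.   11.5] B near top mid [601.6  39.   31.4]
B label [662.9  39.   30.5] [622.7  39.   40.4]
ledge corner FR [ 702.6 -163.5   16. ] FL [702.5 168.6  16. ]
```

Adapter A is pitched about 0.17 rad with its far end down, so only that end touched the panel. Lower to light contact, release, and re-grip as for B.

```bash
python3 -m jog '[{"tx":0,"ty":0,"tz":0.1,"wx":0,"wy":0,"wz":0},{"tx":0,"ty":0,"tz":0.05,"wx":0,"wy":0,"wz":0},{"tx":0,"ty":0,"tz":0,"wx":0,"wy":0,"wz":0},{"tx":0,"ty":0,"tz":0,"wx":0,"wy":0,"wz":0}]' - 40|grep -E "ee|force"; python3 -m jog '[{"tx":0,"ty":0,"tz":0,"wx":0,"wy":0,"wz":0},{"tx":0,"ty":0,"tz":0,"wx":0,"wy":0,"wz":0},{"tx":0,"ty":0,"tz":0,"wx":0,"wy":0,"wz":0},{"tx":0,"ty":0,"tz":0,"wx":0,"wy":0,"wz":0}]' 0.6 15 >/dev/null; python3 go.py .642 -.118 .0195 0.9
```

```text
ee_pos: [0.644, -0.1187, 0.0313]
contact_force: [-0.2, 0.2, -3.0]
gripper_force: 40.0
t52.52 p [ 0.6441 -0.1188  0.0315] yawx -179.1 z [-0.  0. -1.] F [-0.4  0.9 -0.2] g 0.603 0.0 q [ 0.8   0.99 -1.02  1.64  0.94  1.08  1.08]
wz tot -0.0001 then tx,ty,tz tot [0.053 0.021 0.301]
```

```bash
python3 -m jog '[{"tx":0,"ty":0,"tz":0.15,"wx":0,"wy":0,"wz":0},{"tx":0,"ty":0,"tz":0.14,"wx":0,"wy":0,"wz":0},{"tx":0,"ty":0,"tz":0,"wx":0,"wy":0,"wz":0}]' 0.6 15 >/dev/null; python3 go.py .642 -.117 .0195 0.9
python3 -m jog '[{"tx":0,"ty":0,"tz":0,"wx":0,"wy":0,"wz":0},{"tx":0,"ty":0,"tz":0,"wx":0,"wy":0,"wz":0},{"tx":0,"ty":0,"tz":0,"wx":0,"wy":0,"wz":0},{"tx":0,"ty":0.05,"tz":0,"wx":0,"wy":0,"wz":0},{"tx":0,"ty":0.05,"tz":0,"wx":0,"wy":0,"wz":0},{"tx":0,"ty":0,"tz":0,"wx":0,"wy":0,"wz":0}]' 0 25 |tail -2; python3 go.py .642 -.111 .0195 0.9
```

```text
t52.90 p [ 0.6434 -0.1188  0.0189] yawx -179.1 z [-0.002  0.    -1.   ] F [ 0.3  0.3 -0. ] g 0.602 0.0 q [ 0.8   1.   -1.01  1.65  0.95  1.07  1.07]
wz tot -0.0001 then tx,ty,tz tot [ 0.034  0.045 -0.015]
grip_width: 0.43
gripper_force: 25.0
t53.65 p [ 0.6441 -0.1145  0.02  ] yawx -179.1 z [-0.  0. -1.] F [ 0.4 -1.   1.6] g 0.43 25.0 q [ 0.79  1.   -1.01  1.65  0.95  1.06  1.06]
wz tot -0.0001 then tx,ty,tz tot [0.051 0.088 0.013]
```

```bash
python3 -m jog '[{"tx":0,"ty":0.06,"tz":0,"wx":0,"wy":0,"wz":0},{"tx":0,"ty":0,"tz":0,"wx":0,"wy":0,"wz":0},{"tx":0,"ty":0,"tz":0,"wx":0,"wy":0,"wz":0}]' - 25 >/dev/null; python3 go.py .642 -.111 .019 0.9;  python3 -m jog '[{"tx":0,"ty":0.06,"tz":0,"wx":0,"wy":0,"wz":0},{"tx":0,"ty":0,"tz":0,"wx":0,"wy":0,"wz":0},{"tx":0,"ty":0,"tz":0,"wx":0,"wy":0,"wz":0}]' - 25 >/dev/null; python3 go.py .642 -.111 .019 0.9
```

```text
t54.02 p [ 0.6441 -0.1121  0.02  ] yawx -179.1 z [-0.  0. -1.] F [ 0.  -0.1  2.5] g 0.434 25.0 q [ 0.79  1.   -1.01  1.65  0.95  1.06  1.06]
wz tot -0.0001 then tx,ty,tz tot [0.051 0.028 0.025]
t54.40 p [ 0.6441 -0.1111  0.02  ] yawx -179.2 z [-0.    -0.001 -1.   ] F [-0.4 -4.   4. ] g 0.435 25.0 q [ 0.78  1.   -1.01  1.65  0.95  1.06  1.05]
wz tot -0.0002 then tx,ty,tz tot [0.052 0.004 0.025]
```

```bash
python3 -m jog '[{"tx":-0.05,"ty":0.02,"tz":0,"wx":0,"wy":0,"wz":0},{"tx":-0.05,"ty":0,"tz":0,"wx":0,"wy":0,"wz":0},{"tx":-0.05,"ty":0,"tz":0,"wx":0,"wy":0,"wz":0},{"tx":0,"ty":0,"tz":0,"wx":0,"wy":0,"wz":0}]' - 25 >/dev/null; python3 go.py .6516 -.111 .019 0.9; python3 -m jog '[{"tx":0.04,"ty":-0.03,"tz":-0.01,"wx":0,"wy":0,"wz":0},{"tx":0,"ty":0,"tz":0,"wx":0,"wy":0,"wz":0}]' - 25 >/dev/null; python3 -m jog '[{"tx":0,"ty":0,"tz":0,"wx":0,"wy":0,"wz":0},{"tx":0,"ty":0,"tz":0,"wx":0,"wy":0,"wz":0},{"tx":0,"ty":0,"tz":-0.4,"wx":0,"wy":0,"wz":0},{"tx":0.5,"ty":0,"tz":-1,"wx":0,"wy":0,"wz":0},{"tx":1,"ty":0,"tz":-0.5,"wx":0,"wy":0,"wz":0},{"tx":1,"ty":0,"tz":0,"wx":0,"wy":0,"wz":0},{"tx":1,"ty":0,"tz":0,"wx":0,"wy":0,"wz":0},{"tx":0,"ty":0,"tz":0,"wx":0,"wy":0,"wz":0}]' 0.6 15 >/dev/null
python3 - <<'E'
from h import *
st()
t=img("top");crop(t,"t7.png",215,165,150,80,5.3)
E
```

```text
t54.90 p [ 0.6468 -0.111   0.02  ] yawx -179.2 z [-0.007 -0.004 -1.   ] F [-12.   -7.2  13.2] g 0.434 25.0 q [ 0.78  1.   -1.01  1.64  0.95  1.08  1.06]
wz tot -0.0002 then tx,ty,tz tot [-0.121 -0.001  0.025]
t56.15 p [ 0.5056 -0.1126  0.0968] yawx -179.1 z [-0.003 -0.002 -1.   ] F [ 1.4  0.6 -0.2] g 0.596 0.0 q [ 1.04  0.76 -1.18  1.97  0.84  1.02  1.05]
```

View pics/t7.png

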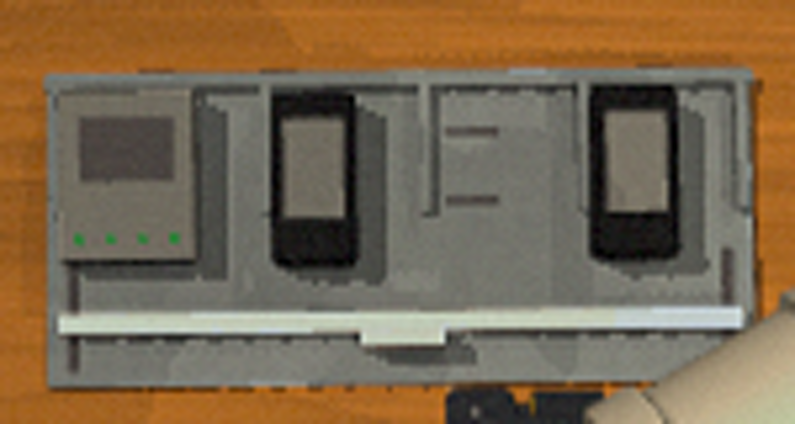

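The top crop shows the switch and both adapters flat and square, against the left fins and within a few mm of the ledge. The rail is at row 322 with its tab at (403,335). Next I'll push the tab with closed fingers.

```bash
python3 -m jog '[{"tx":-0.4,"ty":0.75,"tz":0,"wx":0,"wy":-0.0005,"wz":0},{"tx":-0.1,"ty":1,"tz":0,"wx":0,"wy":0,"wz":0},{"tx":0,"ty":1,"tz":0,"wx":0,"wy":0,"wz":0},{"tx":0,"ty":0,"tz":0.6,"wx":0,"wy":0,"wz":0},{"tx":0,"ty":0,"tz":0.8,"wx":0,"wy":0,"wz":0},{"tx":0,"ty":0,"tz":0.4,"wx":0,"wy":0,"wz":0},{"tx":0,"ty":0,"tz":0,"wx":0,"wy":0,"wz":0},{"tx":0,"ty":0,"tz":0,"wx":0,"wy":0,"wz":0}]' 0 15 |tail -2; python3 go.py .55 -.002 .024 0.9
```

```text
grip_width: 0.008
gripper_force: 0.0
t57.20 p [ 0.528  -0.0017  0.0253] yawx -179.1 z [ 0.004  0.001 -1.   ] F [-0.8  0.1 -0.7] g 0.008 0.0 q [ 0.74  0.85 -1.05  1.98  0.96  0.92  0.76]
wz tot -0.0001 then tx,ty,tz tot [-0.551 -0.016  0.033]
```

```bash
python3 -m jog '[{"tx":-0.3,"ty":0,"tz":0.03,"wx":0,"wy":0,"wz":0},{"tx":-0.3,"ty":0,"tz":0,"wx":0,"wy":0,"wz":0},{"tx":-0.15,"ty":0,"tz":0,"wx":0,"wy":0,"wz":0},{"tx":-0.1,"ty":0,"tz":0,"wx":0,"wy":0,"wz":0},{"tx":-0.1,"ty":0,"tz":0,"wx":0,"wy":0,"wz":0},{"tx":0,"ty":0,"tz":0,"wx":0,"wy":0,"wz":0}]' 0 15 >/dev/null; python3 go.py .59 -.002 .024 0.9
python3 -m jog '[{"tx":-0.1,"ty":0,"tz":0,"wx":0,"wy":0,"wz":0},{"tx":-0.1,"ty":0,"tz":0,"wx":0,"wy":0,"wz":0},{"tx":0,"ty":0,"tz":0,"wx":0,"wy":0,"wz":0}]' 0 15 >/dev/null; python3 go.py .59 -.002 .024 0.9
```

```text
t57.95 p [ 0.5651 -0.0015  0.0231] yawx -179.1 z [ 0.003  0.    -1.   ] F [0.1 0.1 0.5] g 0.002 0.2 q [ 0.7   0.89 -1.03  1.88  0.95  0.96  0.8 ]
wz tot -0.0001 then tx,ty,tz tot [-0.622 -0.022 -0.022]
t58.33 p [ 0.5734 -0.0013  0.0232] yawx -179.1 z [ 0.003  0.    -1.   ] F [-0.3 -0.7 -1. ] g 0.005 0.3 q [ 0.69  0.9  -1.03  1.86  0.95  0.97  0.81]
wz tot -0.0001 then tx,ty,tz tot [-0.414 -0.023 -0.019]
```

```bash
python3 -m jog '[{"tx":-0.1,"ty":0,"tz":0,"wx":0,"wy":0,"wz":0},{"tx":-0.1,"ty":0,"tz":0,"wx":0,"wy":0,"wz":0},{"tx":0,"ty":0,"tz":0,"wx":0,"wy":0,"wz":0}]' 0 15 >/dev/null; python3 go.py .59 -.002 .024 0.9
python3 - <<'E'
from h import *
t=img("top");s=img("scene")
A=cv2.resize(t["pixels"][165:245,215:365],None,fx=5.3,fy=5.3,interpolation=cv2.INTER_CUBIC)[:300];B=cv2.resize(s["pixels"][190:270,190:340],None,fx=5.3,fy=5.3)[:300]
cv2.imwrite("pics/c8.png",np.vstack([A,B]))
E
```

```text
t58.70 p [ 0.5808 -0.0013  0.0232] yawx -179.1 z [ 0.002  0.    -1.   ] F [-2.3  0.7  1.4] g 0.006 1.6 q [ 0.69  0.91 -1.03  1.84  0.95  0.98  0.82]
wz tot -0.0001 then tx,ty,tz tot [-0.229 -0.021 -0.02 ]
```

View pics/c8.png

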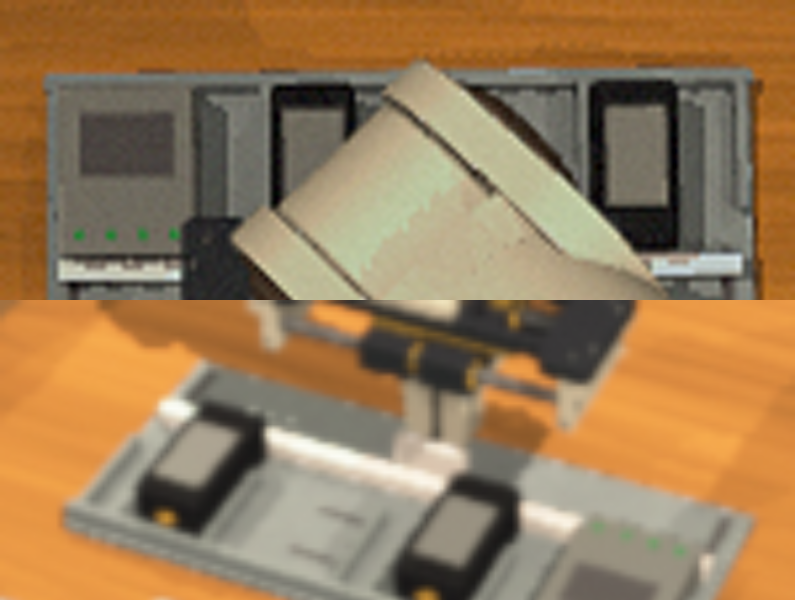

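Top half: the rail has moved from row 322 to about row 266 and is reaching the units; the scene half shows the fingers on the tab at (435,440). I'll keep pushing in small steps until it bears.

```bash
python3 -m jog '[{"tx":-0.05,"ty":0,"tz":0,"wx":0,"wy":0,"wz":0},{"tx":-0.05,"ty":0,"tz":0,"wx":0,"wy":0,"wz":0},{"tx":0,"ty":0,"tz":0,"wx":0,"wy":0,"wz":0},{"tx":0,"ty":0,"tz":0,"wx":0,"wy":0,"wz":0}]' 0 15 >/dev/null; python3 go.py .59 -.002 .024 0.9
python3 -m jog '[{"tx":-0.05,"ty":0,"tz":0,"wx":0,"wy":0,"wz":0},{"tx":-0.05,"ty":0,"tz":0,"wx":0,"wy":0,"wz":0},{"tx":0,"ty":0,"tz":0,"wx":0,"wy":0,"wz":0},{"tx":0,"ty":0,"tz":0,"wx":0,"wy":0,"wz":0}]' 0 15 >/dev/null; python3 go.py .59 -.002 .024 0.9
```

```text
t59.30 p [ 0.5822 -0.0012  0.0232] yawx -179.1 z [-0.002 -0.001 -1.   ] F [-11.4   0.1   7.6] g 0.005 5.4 q [ 0.68  0.91 -1.03  1.84  0.95  0.98  0.82]
wz tot -0.0 then tx,ty,tz tot [-0.195 -0.022 -0.021]
t59.80 p [ 0.5822 -0.0012  0.0227] yawx -179.1 z [-0.009 -0.003 -1.   ] F [-21.2  -1.1  15.2] g 0.005 10.6 q [ 0.68  0.91 -1.02  1.83  0.94  0.99  0.82]
wz tot 0.0001 then tx,ty,tz tot [-0.194 -0.023 -0.032]
```

```bash
python3 -m jog '[{"tx":0.2,"ty":0,"tz":0,"wx":0,"wy":0,"wz":0},{"tx":0.6,"ty":0,"tz":0,"wx":0,"wy":0,"wz":0},{"tx":0,"ty":0,"tz":-0.8,"wx":0,"wy":0,"wz":0},{"tx":0,"ty":0,"tz":-1,"wx":0,"wy":0,"wz":0},{"tx":1,"ty":-1,"tz":-1,"wx":0,"wy":0,"wz":0},{"tx":1,"ty":-1,"tz":-1,"wx":0,"wy":0,"wz":0},{"tx":0,"ty":-1,"tz":0,"wx":0,"wy":0,"wz":0},{"tx":0,"ty":-1,"tz":0,"wx":0,"wy":0,"wz":0},{"tx":0,"ty":-1,"tz":0,"wx":0,"wy":0,"wz":0},{"tx":0,"ty":0,"tz":0,"wx":0,"wy":0,"wz":0}]' - 15 |grep -E "ee|force"
python3 - <<'E'
from h import *
t=img("top")
A=cv2.resize(t["pixels"][168:243,215:365],None,fx=5.3,fy=5.3,interpolation=cv2.INTER_CUBIC)
B=cv2.resize(t["pixels"][205:305,405:505],None,fx=2,fy=2)
o=np.zeros((600,795,3),np.uint8);o[:A.shape[0]]=A[:600];o[400:600,:200]=B;cv2.imwrite("pics/c9.png",o)
E
```

```text
ee_pos: [0.4882, -0.1995, 0.1673]
contact_force: [-1.2, 0.5, 0.3]
gripper_force: 0.0
```

View pics/c9.png

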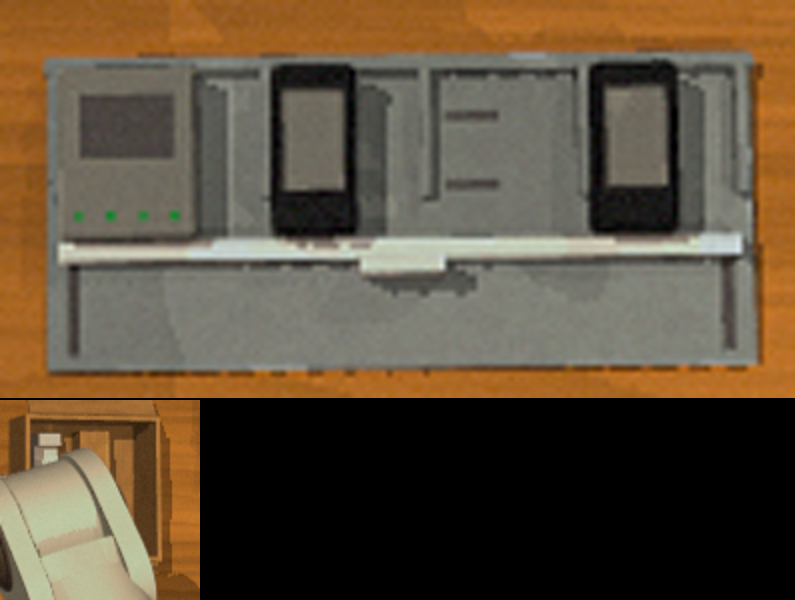

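The top crop shows all three units against the ledge and their left fins, with the rail bearing on their near ends (rows 238 to 251). The scraps were last seen settled in the carton, and the arm is clear, so I'm handing in.

```bash
python3 -c "
from bench import arm
print(arm.hand_in())"
```

```text
the job is handed in; nothing more can be done
None
```

I handed the job in, but the hand-in gave no verdict: all four scraps are in the carton, the switch and both adapters look fully home against the ledge and left fins, and the rail stalled firmly against them.

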